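# Battery pack through the test dock

### The arm

A 7-joint arm with a two-finger parallel gripper is mounted at the origin on the work surface. World frame = base frame: x ahead of the robot, y to its left, z up, the work surface at z = 0. Lengths are in m, angles in rad, forces in N, time in s.
With the tool pointing down it reaches from about 0.425 to 0.925 m from the base axis. Payload 6.8 kg.
Tool frame: the origin (TCP) lies between the finger pads; the fingertips stand finger_overhang ahead of it and the grasp point (between the pads) lies 6 mm ahead of it (finger_overhang is the distance from the TCP to the fingertips, in m); z points along the fingers, y is the line along which they close (so a half turn about z gives the same grasp; the last joint's range is limited). The gripper opens to 85 mm and grips with 20 to 120 N. Pads are 22 mm wide; open, the fingers measure 114 mm over their backs; the gripper's body (76 mm by 85 mm) begins 54 mm behind the grasp point. The pads swing forward as they close: fully open they stand 13 mm farther back than shut.
Start: joints at [-1.426, 0.477, 0.022, 1.555, -0.011, 1.109, -0.083], TCP at [0.169, 0.654, 0.256] pointing down, gripper open.
Joint ranges: [-2.96, 2.96], [-0.34, 2.1], [-1.41, 1.46], [0.24, 2.44], [-1.37, 4.51], [0.17, 1.92], [-2.96, 2.96]. Speed limits (rad/s): [2.39, 2.39, 3.14, 3.14, 3.14, 3.14, 3.14].

### API

Orientations are given as a unit quaternion [w, x, y, z].
In Python, from station import * gives the robot as it stands.
- The arm moves only by the tool drive_tool, never from a script. Its argument "increments" is a list of rows, each an object of numbers: "claw": the finger opening in m, from 0 to 0.0854; "dx", "dy", "dz": the shift along the tool's x, y, z in m; "wx", "wy", "wz": the turn, a rotation vector about the tool's x, y, z in degrees. A call has 1 to 20 rows; each row shifts and turns the commanded pose from where the row before left it, along the tool's axes as they then stand; what a row does not reach is not made up. A row lasts 1/8 s, in which the tool goes at most 62.5 mm and 10.7 degrees, less where a joint would pass 70% of its speed; a pose out of reach is approached as far as the arm can. A call with a gripper value outside its range is refused whole. The fingers move at their own pace and stop on an object; "newtons" is the grip in N (left out, the last holds). Time passes only in rows, so rows that do not move let the fingers close. It gives the time, the measured TCP pose, the force, the opening and the grip force at its end, in the units of the state.
- get_obs(): the state, without advancing time (a new reading comes with each control period).
- read_camera(name): name is "side" or "top" or "wrist"; returns (picture, depth): 384x512x3 uint8, red, green, blue; 384x512 float32, m along the optical axis (not along the pixel's ray), 0 where there is no reading.
- calibration(name): a dict with "intrinsics" (3x3 intrinsics, pixels), "R" (3x3) and "t" (3): a world point X has camera coordinates R X + t; the wrist camera has in their place "mount" (4x4, takes a point from camera to tool coordinates, whose origin is the TCP and whose axes are the flange's). Camera axes: x right, y down, z forward; pixel columns grow to the right and rows downward; lengths in m; the calibration is good to about 2 mm. A picture is of the moment at which its call begins: read the wrist's pose just before it. calibration takes no time and is no camera call.
- hand_in(): hands the job in; it is judged then, once.
The state is a dict: "t": time; "q": joint angles; "joint_vel": joint speeds; "joint_torque": joint torques, N m; "eef_pos": TCP position; "tool_rot": TCP orientation; "contact_force": force on the tool from outside, world axes, zero at the start; "torque": the same for the moment, N m; "gripper_width": opening from 0.0 (shut) to 1.0 (fully open); "grasp_force": force on a finger pad.
Only numpy, scipy, OpenCV 4.12 (cv2) and the standard library are available. Lean on these libraries where they do the work, as an engineer would, in place of code of your own. Each camera call takes 0.05 s, during which the arm holds its last target. There are 200 camera calls.

### The job

Check the orange-ended battery pack on the test dock: set its foot on the open bed and slide it along the rail, contact end first, until the catch clicks, stopping there so that the sprung contacts are not driven onto their stop, then let go and leave it latched for a full two seconds while it is measured. Then press the orange catch tab, without forcing anything on the head, so that the pack springs back, draw it off the rail and set it down gently, upright, in the free bay of the blue tray. Leave everything else where it is.

Things in the scene. Friction and masses are not known exactly. Their poses are not given: they have to be found in the camera images.
- pack_mid (a point): Battery pack to check: grey, 92 mm long (x), 56 wide (y), 60 high, about 0.4 kg, foot down on the black mat. This point is on its centre line 40 mm above its underside, in the 56 mm wide body, which spans 18 to 60 mm up. Below is the rail foot, as long as the pack: a neck 32 mm wide on a flange 44 mm wide, 8 mm thick. x points to the end with brass contacts; the other end has an orange cap.
- pack_front (a point): Point at the middle of the pack's contact end, 46 mm along its x from pack_mid, same height. Underneath, the flange has a catch pocket from 25 to 53 mm behind this end.
- dock: Fixed test dock: slotted aluminium bed on a dark plate. Origin at table level; x runs along the rail in the sliding direction, from the open end (robot's side) to the white contact head; y across, z up. The bed's top is 40 mm up, centre line y = 0, from x = -155 to +160 mm. Set the pack on the open bed with its centre at x = -104 mm; nearer than -93 mm it is clear of the lips and can be lifted.
- rail_mouth (a point): Where the rail begins, on the centre line at the bed's top (dock x = -45 mm). From here to dock x = +70 mm side walls with lips stand on the bed, 16 mm high; the lips hold the flange down (free play 3.6 mm across in all, 2 mm in height). From here 60 mm back two guide walls, 12 mm high, flare open; there the bed is open above.
- seat_nominal (a point): On the bed's centre line at dock x = +16 mm: the latched pack's centre if the white contact head is at its middle setting (the pack's front first meets the sprung contacts with its centre at x = +6 mm). The head, with contacts, catch and tab as one unit, is clamped by hand up to 12 mm either way along the rail from that; this is not measured.
- catch_tab_nominal (a point): Top centre of the orange catch tab when the head is at its middle setting (the tab shifts along the rail with the head, up to 12 mm either way). The tab is 42 mm along the rail, 30 mm across, beside the rail at dock y = +64 mm, its top 56 mm above the table. It is pressed straight down.
- contacts (a joint): How far the sprung contact block is pushed into the head (m): 0 when free, about 0.010 when the pack is latched, at its hard stop at 0.015 (never to be reached). Its spring pushes back with 4.2 N at 0, 7.7 N at 0.010; with friction the push needed at the click is 10 to 20 N. On release it pushes the pack back by about 10 mm.
- catch (a joint): How far the catch is down (m): 0 up, 0.006 fully down. Its nose stands 4 mm above the bed in the centre slot; the front of the pack's flange rides over its ramp and holds it down (about 0.004) until the pocket in the flange comes over it, then it springs up to 0 into the pocket: the click. Pressing the tab beyond 0.004 frees the pack; the spring takes 2 to 4.5 N, more while the pack leans on it.
- tray: Blue tray, fixed, 150 mm (x) by 250 mm (y), walls 28 mm high and 4 mm thick, floor 4 mm thick, split by one wall into two bays side by side along y. Origin at the centre of its underside. The bay on its +y side holds a finished pack; the bay on its -y side is free.
- tray_bay (a point): Centre of the free bay, on its floor (4 mm above the table); the bay is 142 mm along the tray's x and about 119 mm along its y.
- done_pack_mid (a point): Finished pack with a green cap, same shape as the other, standing in the tray; middle of its body, 40 mm above its underside. To be left alone.
- mat: Black rubber mat, fixed, 200 x 180 mm, 3 mm thick, on which the pack to check stands.
- cap: Small yellow protective cap, 24 mm across, 14 mm high, on the mat. To be left alone; origin under its centre.
- mouse: Black computer mouse, 105 x 58 x 34 mm. To be left alone; origin under its centre.
- keypad: Black numeric keypad, 125 x 88 x 21 mm. To be left alone; origin under its centre.
- screwdriver: Orange screwdriver lying on the table, 190 mm long. To be left alone; origin underneath.
- test_plug: Steel and black test plug lying on the table, 104 mm long, 22 mm thick. To be left alone; origin underneath.
- label_roll: Roll of white labels standing on end, 68 mm across, 40 mm high. To be left alone; origin under its centre.
Not all that is in view belongs to the job. Leave any purple look-alike of the part that bears pack_mid alone.

How it is judged:
On the way, in this order (a step that is already met when the one before it is completed fails the run):
1. the pack is latched on the dock, contact end first, the catch up in its pocket and the contacts pressed in, let go of for two seconds (value of joint contacts above 0.0065 m and value of joint catch below 0.0015 m and x of pack_front in the frame of dock above 0.035 m and contact force between the fingers and pack below 0.3 N), for 2 s.
2. the catch has been pressed down and the contacts have pushed the pack back (value of joint catch above 0.003 m and value of joint contacts below 0.004 m), for 0.05 s.
At the end, for the whole second after the job is handed in: The orange-ended pack stands upright (0.1 rad), at rest and released in the tray's free bay, within 35 mm of the bay's centre along the tray and inside the bay across it; the dock is empty, catch up, contacts out; the finished pack is within 30 mm of its start (y of pack_mid in the frame of tray between -0.105 and -0.02 m and x of pack_mid in the frame of tray between -0.035 and 0.035 m and height (world z) of pack_mid below 0.05 m and angle between pack_mid's own z axis and vertical below 0.1 rad and linear speed of pack below 0.02 m/s and value of joint each of catch, contacts below 0.0015 m and distance of done_pack_mid from where it was at the start of the episode below 0.03 m); the robot touches nothing.
It fails at once if the sprung contacts are driven onto their stop (value of joint contacts above 0.0145 m).
It fails at once if the contact head, with its contacts and catch, is loaded with more than 30 N (contact force between anything else and head above 30 N).
It fails at once if the pack is dropped into the tray (comes down on it at more than 0.5 m/s, a fall of over 13 mm) (z of pack_mid in the frame of tray below 0.065 m and horizontal distance between pack_mid and tray below 0.13 m and linear speed of pack above 0.5 m/s).
It fails at once if a bystander is moved by more than 30 mm (distance of any of done_pack_mid, cap, mouse, keypad, screwdriver, test_plug, label_roll from where it was at the start of the episode above 0.03 m).
It also fails if it takes over 72 s, if anything falls off the work surface, if the arm or the gripper's body presses on something with over 40 N, if the wrist force passes 120 N, or if a joint passes its speed limit or range.

## Working session

There is one attempt and no reset: what is moved stays moved. The work goes in short steps, Python scripts to look and compute and a tool call to move; the robot and the scene stay as the last step left them, time stands still between calls to the robot, and variables do not carry over. Pictures are saved under pics/ and viewed, at most 10 in all, crops included, and the job is handed in when it is done.

Besides the shell and the picture viewer there is one more tool, called after "Request:" as a command line: name --argument value ..., lists and objects as JSON in quotes. drive_tool: Moves the arm, as the interface text tells. Its arguments: {"type":"object","properties":{"increments":{"type":"array","items":{"type":"object","properties":{"claw":{"type":"number"},"dx":{"type":"number"},"dy":{"type":"number"},"dz":{"type":"number"},"wx":{"type":"number"},"wy":{"type":"number"},"wz":{"type":"number"}}}},"newtons":{"type":"number"}},"required":["increments"]}

```bash
ls; mkdir -p pics; cat > h.py <<'E'
from station import *
import numpy as np, cv2
def world(name,pts,depth,obs=None):
    c=calibration(name);K=np.array(c["intrinsics"]);out=[]
    for u,v in pts:
        w=depth[v-1:v+2,u-1:u+2];w=w[w>0];z=np.median(w) if len(w) else 0
        p=z*np.linalg.inv(K)@[u,v,1]
        out.append(np.array(c["R"]).T@(p-np.array(c["t"])))
    return np.array(out)
def cloud(name,d):
    c=calibration(name);K=np.array(c["intrinsics"])
    v,u=np.mgrid[:d.shape[0],:d.shape[1]]
    P=np.stack([u,v,np.ones_like(u)],-1)@np.linalg.inv(K).T*d[...,None]
    return (P-np.array(c["t"]))@np.array(c["R"])
E
python3 - <<'E'
from h import *
print(get_obs())
for n in("top","side"):
    p,d=read_camera(n);np.savez("pics/%s0.npz"%n,p=p,d=d)
    cv2.imwrite("pics/%s0.png"%n,cv2.resize(p[...,::-1],(800,600)))
    print(n,calibration(n))
print(calibration("wrist"))
E
```

```text
pics
{'t': 0.0, 'q': array([-1.42608049,  0.47786634,  0.0223374 ,  1.55646173, -0.01149294,
        1.10928027, -0.08310004]), 'joint_vel': array([-0.00110604,  0.00022274,  0.00102937,  0.00113101,  0.00064103,
       -0.00012707,  0.00101475]), 'joint_torque': array([-6.67598124e-04, -5.96446180e+01,  1.60775386e+00, -2.81192708e+01,
        1.24980760e-02,  9.39849357e-03,  6.46224919e-06]), 'eef_pos': array([0.16871332, 0.65300879, 0.25527687]), 'tool_rot': array([-4.52583695e-05,  1.26058256e-01,  9.92022392e-01, -9.42645723e-04]), 'contact_force': array([-0.55322385, -0.85538764, -1.58325909]), 'torque': array([-0.01357672,  0.03178145, -0.02962159]), 'grasp_force': 0.0, 'gripper_width': 1.001009529511052}
top {'intrinsics': array([[475.31111331,   0.        , 257.56460397],
       [  0.        , 475.31111331, 175.34113288],
       [  0.        ,   0.        ,   1.        ]]), 'R': array([[-0.01188184, -0.9999249 ,  0.00300293],
       [-0.99758171,  0.01164822, -0.06852041],
       [ 0.06848028, -0.00380982, -0.9976452 ]]), 't': array([0.00637012, 0.53788478, 1.55948093])}
si
[... 197 characters left out ...]
, -0.42704136, -0.0054399 ],
       [-0.25558547, -0.53088311, -0.80798465],
       [ 0.34215491,  0.73198279, -0.58917843]]), 't': array([-0.49076627,  0.19250505,  0.94137227])}
{'intrinsics': array([[324.9627427 ,   0.        , 256.73024616],
       [  0.        , 324.9627427 , 192.68412598],
       [  0.        ,   0.        ,   1.        ]]), 'mount': array([[-3.57440022e-04, -9.58347511e-01, -2.85604481e-01,
         7.21667413e-02],
       [ 9.99999935e-01, -3.53626180e-04, -6.49262526e-05,
         5.44343009e-04],
       [-3.87753090e-05, -2.85604486e-01,  9.58347576e-01,
        -1.18824439e-01],
       [ 0.00000000e+00,  0.00000000e+00,  0.00000000e+00,
         1.00000000e+00]])}
```

View pics/top0.png

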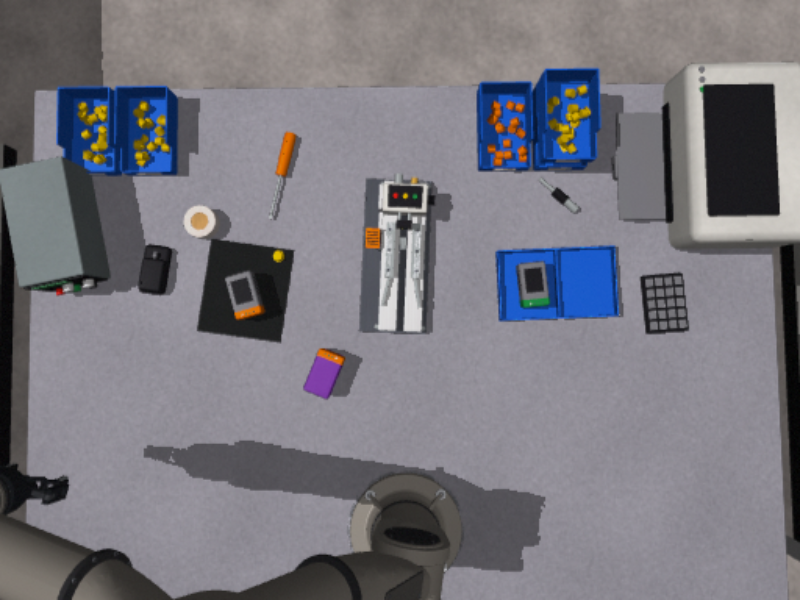

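View pics/side0.png

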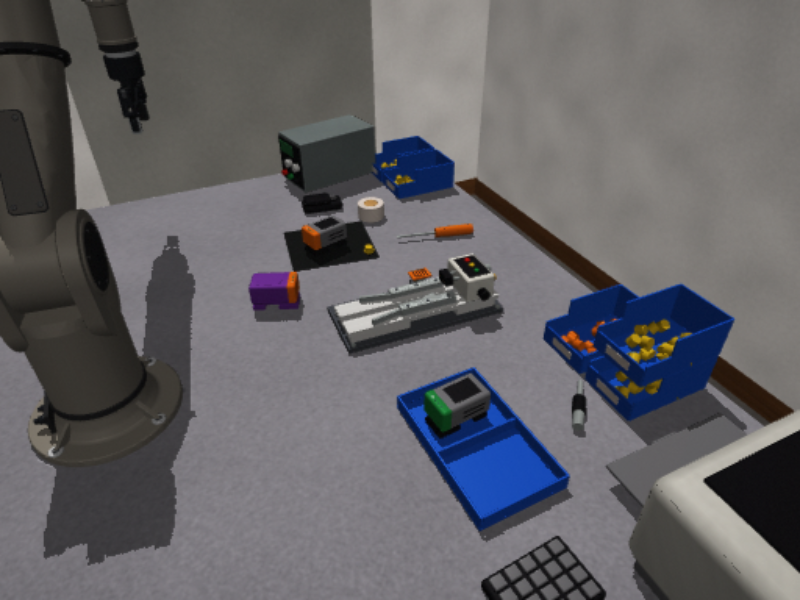

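Candidates (top view, 800x600 px): the grey pack with an orange end on the mat (243,297); the purple look-alike (323,373); the green-capped pack in the tray (535,284). I choose the one on the mat. The dock is at (402,260), the tab at (372,238) and the free bay at (590,282).

```bash
python3 - <<'E'
from h import *
z=np.load("pics/top0.npz");p,d=z["p"],z["d"];W=cloud("top",d)
hsv=cv2.cvtColor(p,cv2.COLOR_RGB2HSV)
s=1/1.5625
def reg(x0,y0,x1,y1):
    m=np.zeros(d.shape,bool);m[int(y0*s):int(y1*s),int(x0*s):int(x1*s)]=1;return m&(d>0)
def rect(m,name):
    P=W[m];r=cv2.minAreaRect((P[:,:2]*1000).astype(np.float32));print(name,len(P),np.round(r,1) if 0 else r,"zmed",np.median(P[:,2]).round(4))
Z=W[...,2]
rect(reg(205,250,290,335)&(Z>.05)&(Z<.08),"pack")
o=(hsv[...,0]<15)&(hsv[...,1]>180)&(hsv[...,2]>120)
rect(reg(205,250,290,335)&o,"packorange")
rect(reg(355,220,382,255)&o,"tab")
rect(reg(350,300,440,340)&(Z>.03)&(Z<.05),"bed front part")
rect(reg(350,170,440,340)&(Z>.03)&(Z<.045),"bed all")
rect(reg(350,170,440,340)&(Z>.003)&(Z<.15),"dock all")
rect(reg(350,170,440,340)&(Z>.065),"head")
blue=(hsv[...,0]>100)&(hsv[...,0]<125)&(hsv[...,1]>150)
rect(reg(480,235,630,330)&blue&(Z>.02),"trayrim")
rect(reg(565,255,610,310)&blue,"bayfloor")
rect(reg(500,250,560,310)&(Z>.05),"done")
c=p[int(160*s):int(350*s),int(190*s):int(450*s)]
cv2.imwrite("pics/crop.png",cv2.resize(c[...,::-1],None,fx=4.5,fy=4.5,interpolation=2))
E
```

```text
pack 501 ((496.197265625, 330.59088134765625), (92.6279525756836, 57.09993362426758), 16.31679344177246) zmed 0.0627
packorange 25 ((460.0469665527344, 319.30218505859375), (14.29879093170166, 52.47393035888672), 17.040102005004883) zmed 0.0626
tab 57 ((612.1767578125, 62.87636184692383), (26.212013244628906, 39.45561981201172), 89.89871215820312) zmed 0.0562
bed front part 439 ((449.69549560546875, 7.913993835449219), (88.51177215576172, 65.11661529541016), 88.96434020996094) zmed 0.0396
bed all 1122 ((575.7911987304688, 4.232421875), (97.1375732421875, 315.9082946777344), 87.995361328125) zmed 0.0396
dock all 4659 ((585.5242919921875, 18.325332641601562), (189.41116333007812, 364.2840881347656), 89.31033325195312) zmed 0.0371
head 742 ((645.949951171875, 8.596115112304688), (115.46461486816406, 188.13436889648438), 72.03742218017578) zmed 0.0897
trayrim 379 ((515.4152221679688, -326.24517822265625), (148.97439575195312, 251.6587677001953), 1.7663006782531738) zmed 0.0272
bayfloor 1009 ((519.0995483398438, -393.72174072265625), (96.9357681274414, 115.21540069580078), 89.01914978027344) zmed 0.0041
done 505 ((511.5771789550781, -269.1286315917969), (92.09317779541016, 57.41168212890625), 5.490804195404053) zmed 0.064
```

View pics/crop.png

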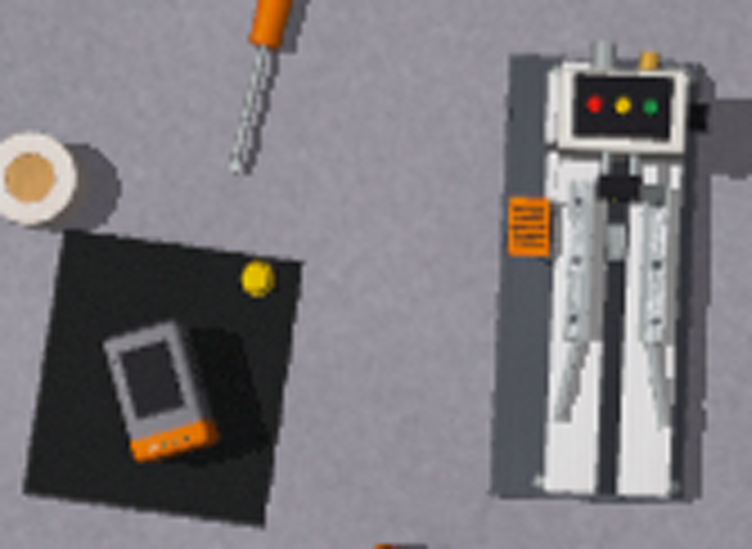

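The crop confirms it: the grey pack has its orange cap at (175,440) and its contact end up-left. The contact block is at (620,187), the catch nose at (615,240) and the tab at (530,228).

```bash
cat >> h.py <<'E'
from scipy.spatial.transform import Rotation as R_
def pose():
    o=get_obs();q=np.array(o["tool_rot"]);return np.array(o["eef_pos"]),R_.from_quat(q[[1,2,3,0]]),o
def go(target,yaw=None):
    "increments in tool axes to world target; yaw = world angle of tool y, deg"
    p,R,o=pose();y=R.as_matrix()[:,1];a=np.degrees(np.arctan2(y[1],y[0]))
    print("t",round(o["t"],2),"p",p.round(4),"yaw",a.round(2),"d_tool mm",(1000*R.inv().apply(np.array(target)-p)).round(1))
    if yaw is not None:
        Rt=R_.from_matrix(np.c_[[np.sin(np.radians(yaw)),-np.cos(np.radians(yaw)),0],[np.cos(np.radians(yaw)),np.sin(np.radians(yaw)),0],[0,0,-1]]*np.array([-1,1,1])) 
        print("rot deg",np.degrees((R.inv()*R_.from_matrix(np.c_[np.cross([np.cos(np.radians(yaw)),np.sin(np.radians(yaw)),0],[0,0,-1]),[np.cos(np.radians(yaw)),np.sin(np.radians(yaw)),0],[0,0,-1]])).as_rotvec()).round(2))
E
sed -i '/Rt=R_/d' h.py
python3 - <<'E'
from h import *
z=np.load("pics/top0.npz");p,d=z["p"],z["d"];W=cloud("top",d)
# bed centre line: per x-bin in open front part, min/max y at bed height
X,Y,Z=W[...,0],W[...,1],W[...,2]
g=cv2.cvtColor(p,cv2.COLOR_RGB2GRAY)
for lo,hi,br in((.415,.64,1),):
  L=[]
  for v in range(d.shape[0]):
    m=(d[v]>0)&(Z[v]>.03)&(Z[v]<.062)&(abs(Y[v])<.055)&(g[v]>150)&(X[v]>lo)&(X[v]<hi)
    if m.sum()>8: L.append((X[v][m].mean(),Y[v][m].min(),Y[v][m].max()))
  L=np.array(L);np.set_printoptions(suppress=True,precision=4);print(L[::6]);print("n",len(L))
  for k in(1,2): 
    c=np.polyfit(L[:,0],L[:,k],1);print(c, np.std(L[:,k]-np.polyval(c,L[:,0])))
sl=[]
for v in range(d.shape[0]):
    m=(abs(Y[v]-.008)<.02)&(g[v]<110)&(X[v]>.42)&(X[v]<.58)
    if m.sum()>1: sl.append((X[v][m].mean(),Y[v][m].mean()))
sl=np.array(sl);print("slot",np.polyfit(sl[:,0],sl[:,1],1),len(sl))
go([.496,.331,.25],106.5)
E
```

```text
[[ 0.6382 -0.0383  0.0402]
 [ 0.6152 -0.0348  0.0372]
 [ 0.5957 -0.0344  0.0373]
 [ 0.576  -0.0342  0.0441]
 [ 0.5563 -0.0339  0.0444]
 [ 0.537  -0.0305  0.0446]
 [ 0.5178 -0.0404  0.0479]
 [ 0.4982 -0.03    0.0484]
 [ 0.4787 -0.0297  0.0484]
 [ 0.4591 -0.0364  0.0485]
 [ 0.4396 -0.0359  0.052 ]
 [ 0.42   -0.0326  0.0326]]
n 67
[-0.0075 -0.0308] 0.003394978796692991
[-0.0567  0.0755] 0.0034901922162193983
slot [-0.035   0.0215] 89
t 0.1 p [0.1687 0.6531 0.2554] yaw 75.52 d_tool mm [-397.4 -230.     5.9]
rot deg [ -0.09  -0.02 -30.98]
```

Request:
drive_tool --increments '[{"dx": -0.04, "dy": -0.023, "claw": 0.085}, {"dx": -0.04, "dy": -0.023}, {"dx": -0.04, "dy": -0.023}, {"dx": -0.04, "dy": -0.023}, {"dx": -0.04, "dy": -0.023}, {"dx": -0.04, "dy": -0.023}, {"dx": -0.04, "dy": -0.023}, {"dx": -0.04, "dy": -0.023}, {"dx": -0.04, "dy": -0.023}, {"dx": -0.037, "dy": -0.023}, {"wz": -10}, {"wz": -10}, {"wz": -11}, {}]'

```text
schema error: expected keys claw, dx, dy, dz, wx, wy, wz
```

```bash
cat >> h.py <<'E'
def wcloud():
    p,R,o=pose();pic,d=read_camera("wrist");c=calibration("wrist");K=np.array(c["intrinsics"]);M=np.array(c["mount"])
    v,u=np.mgrid[:d.shape[0],:d.shape[1]]
    P=np.stack([u,v,np.ones_like(u)],-1)@np.linalg.inv(K).T*d[...,None]
    P=P@M[:3,:3].T+M[:3,3]
    return pic,d,P@R.as_matrix().T+p
E
python3 - <<'E'
from h import *
pic,d,W=wcloud();np.savez("pics/w1.npz",p=pic,W=W)
cv2.imwrite("pics/w1.png",pic[...,::-1])
X,Y,Z=W[...,0],W[...,1],W[...,2]
m=(d>0)&(Z>.052)&(Z<.075)&(abs(X-.496)<.09)&(abs(Y-.331)<.09)
print(m.sum(),cv2.minAreaRect((W[m][:,:2]*1000).astype(np.float32)),np.median(Z[m]))
go([.496,.331,.052],106.5)
E
```

```text
0 ((0.0, 0.0), (0.0, 0.0), 0.0) nan
t 0.15 p [0.1687 0.6532 0.2556] yaw 75.52 d_tool mm [-397.4 -229.8  203.9]
rot deg [-8.000e-02 -2.000e-02 -3.098e+01]
  return _methods._mean(a, axis=axis, dtype=dtype,
  ret = ret.dtype.type(ret / rcount)
```

View pics/w1.png

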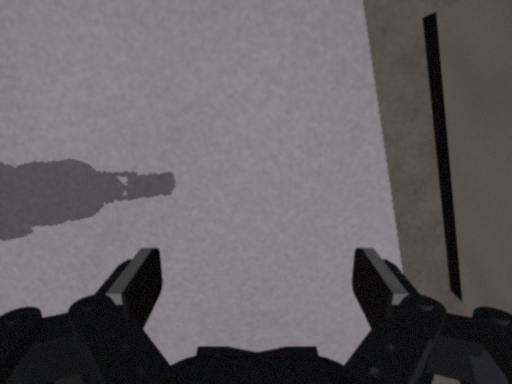

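The move was refused because every row needs all its keys, so this picture only shows the start pose: bare table and open fingers at (140,280) and (375,280).

Request:
drive_tool --increments '[{"claw": 0.085, "dx": -0.04, "dy": -0.023, "dz": 0, "wx": 0, "wy": 0, "wz": 0}, {"claw": 0.085, "dx": -0.04, "dy": -0.023, "dz": 0, "wx": 0, "wy": 0, "wz": 0}, {"claw": 0.085, "dx": -0.04, "dy": -0.023, "dz": 0, "wx": 0, "wy": 0, "wz": 0}, {"claw": 0.085, "dx": -0.04, "dy": -0.023, "dz": 0, "wx": 0, "wy": 0, "wz": 0}, {"claw": 0.085, "dx": -0.04, "dy": -0.023, "dz": 0, "wx": 0, "wy": 0, "wz": 0}, {"claw": 0.085, "dx": -0.04, "dy": -0.023, "dz": 0, "wx": 0, "wy": 0, "wz": 0}, {"claw": 0.085, "dx": -0.04, "dy": -0.023, "dz": 0, "wx": 0, "wy": 0, "wz": 0}, {"claw": 0.085, "dx": -0.04, "dy": -0.023, "dz": 0, "wx": 0, "wy": 0, "wz": 0}, {"claw": 0.085, "dx": -0.04, "dy": -0.023, "dz": 0, "wx": 0, "wy": 0, "wz": 0}, {"claw": 0.085, "dx": -0.037, "dy": -0.023, "dz": 0, "wx": 0, "wy": 0, "wz": 0}, {"claw": 0.085, "dx": 0, "dy": 0, "dz": 0, "wx": 0, "wy": 0, "wz": -10}, {"claw": 0.085, "dx": 0, "dy": 0, "dz": 0, "wx": 0, "wy": 0, "wz": -10}, {"claw": 0.085, "dx": 0, "dy": 0, "dz": 0, "wx": 0, "wy": 0, "wz": -11}, {"claw": 0.085, "dx": 0, "dy": 0, "dz": 0, "wx": 0, "wy": 0, "wz": 0}, {"claw": 0.085, "dx": 0, "dy": 0, "dz": 0, "wx": 0, "wy": 0, "wz": 0}]'

```text
t: 2.02
eef_pos: [0.4956, 0.3314, 0.2562]
tool_rot: [-0.0, -0.14, 0.99, -0.0]
contact_force: [-0.5, -0.3, 0.6]
gripper_width: 0.998
grasp_force: 0.0
```

```bash
python3 - <<'E'
from h import *
pic,d,W=wcloud();np.savez("pics/w1.npz",p=pic,W=W)
X,Y,Z=W[...,0],W[...,1],W[...,2]
m=(d>0)&(Z>.052)&(Z<.075)&(abs(X-.496)<.09)&(abs(Y-.331)<.09)
print(m.sum(),cv2.minAreaRect((W[m][:,:2]*1000).astype(np.float32)),np.median(Z[m]))
go([.496,.331,.052],106.5)
E
```

```text
5153 ((493.6147155761719, 329.8857727050781), (91.04684448242188, 56.299713134765625), 15.302396774291992) 0.06428937380846966
t 2.08 p [0.4956 0.3315 0.2562] yaw 106.09 d_tool mm [-2.000e-01 -6.000e-01  2.042e+02]
rot deg [-0.   -0.01 -0.41]
```

Request:
drive_tool --increments '[{"claw": 0.085, "dx": 0.0015, "dy": -0.001, "dz": 0.05, "wx": 0, "wy": 0, "wz": 0}, {"claw": 0.085, "dx": 0, "dy": 0, "dz": 0.05, "wx": 0, "wy": 0, "wz": 0}, {"claw": 0.085, "dx": 0, "dy": 0, "dz": 0.04, "wx": 0, "wy": 0, "wz": 0}, {"claw": 0.085, "dx": 0, "dy": 0, "dz": 0.04, "wx": 0, "wy": 0, "wz": 0}, {"claw": 0.085, "dx": 0, "dy": 0, "dz": 0.024, "wx": 0, "wy": 0, "wz": 0}, {"claw": 0.085, "dx": 0, "dy": 0, "dz": 0, "wx": 0, "wy": 0, "wz": 0}, {"claw": 0.04, "dx": 0, "dy": 0, "dz": 0, "wx": 0, "wy": 0, "wz": 0}, {"claw": 0.04, "dx": 0, "dy": 0, "dz": 0, "wx": 0, "wy": 0, "wz": 0}, {"claw": 0.04, "dx": 0, "dy": 0, "dz": 0, "wx": 0, "wy": 0, "wz": 0}, {"claw": 0.04, "dx": 0, "dy": 0, "dz": 0, "wx": 0, "wy": 0, "wz": 0}, {"claw": 0.04, "dx": 0, "dy": 0, "dz": 0, "wx": 0, "wy": 0, "wz": 0}, {"claw": 0.04, "dx": 0, "dy": 0, "dz": -0.03, "wx": 0, "wy": 0, "wz": 0}, {"claw": 0.04, "dx": 0, "dy": 0, "dz": -0.04, "wx": 0, "wy": 0, "wz": 0}, {"claw": 0.04, "dx": 0, "dy": 0, "dz": -0.04, "wx": 0, "wy": 0, "wz": 0}, {"claw": 0.04, "dx": 0, "dy": 0, "dz": -0.04, "wx": 0, "wy": 0, "wz": 0}, {"claw": 0.04, "dx": 0, "dy": 0, "dz": 0, "wx": 0, "wy": 0, "wz": 0}]' --newtons 50

```text
t: 4.08
eef_pos: [0.496, 0.3312, 0.2058]
tool_rot: [0.003, -0.141, 0.99, 0.002]
contact_force: [0.1, 0.7, -3.9]
gripper_width: 0.648
grasp_force: 54.7
```

```bash
python3 - <<'E'
from h import *
# over the tab side of the dock to see bed, catch, head; yaw 88
go([.44,.006,.22],88)
E
```

```text
t 4.08 p [0.496  0.3312 0.2058] yaw 106.24 d_tool mm [ 144.6 -296.5  -15.9]
rot deg [ 0.2   0.32 18.23]
```

Request:
drive_tool --increments '[{"claw": 0.04, "dx": 0.013, "dy": -0.03, "dz": -0.004, "wx": 0, "wy": 0.3, "wz": 6}, {"claw": 0.04, "dx": 0.0, "dy": -0.034, "dz": -0.004, "wx": 0, "wy": 0, "wz": 6}, {"claw": 0.04, "dx": 0.0, "dy": -0.04, "dz": -0.004, "wx": 0.2, "wy": 0, "wz": 6}, {"claw": 0.04, "dx": 0.013, "dy": -0.055, "dz": 0, "wx": 0, "wy": 0, "wz": 0}, {"claw": 0.04, "dx": 0.01, "dy": -0.055, "dz": 0, "wx": 0, "wy": 0, "wz": 0}, {"claw": 0.04, "dx": 0, "dy": -0.055, "dz": 0, "wx": 0, "wy": 0, "wz": 0}, {"claw": 0.04, "dx": 0, "dy": -0.04, "dz": 0, "wx": 0, "wy": 0, "wz": 0}, {"claw": 0.04, "dx": 0, "dy": 0, "dz": 0, "wx": 0, "wy": 0, "wz": 0}, {"claw": 0.04, "dx": 0, "dy": 0, "dz": 0, "wx": 0, "wy": 0, "wz": 0}]'

```text
t: 5.2
eef_pos: [0.4698, 0.02, 0.2151]
tool_rot: [-0.003, 0.016, 1.0, -0.002]
contact_force: [0.4, 0.1, -3.6]
gripper_width: 0.647
grasp_force: 54.6
```

```bash
python3 - <<'E'
from h import *
go([.469,.005,.20],88)
pic,d,W=wcloud();np.savez("pics/w2.npz",p=pic,W=W,d=d)
cv2.imwrite("pics/w2.png",cv2.resize(pic[...,::-1],(800,600)))
p2,d2=read_camera("top");np.savez("pics/top2.npz",p=p2,d=d2)
E
```

```text
t 5.2 p [0.4698 0.02   0.2151] yaw 88.17 d_tool mm [  0.2 -14.9  15.2]
rot deg [-0.26 -0.32  0.17]
```

View pics/w2.png

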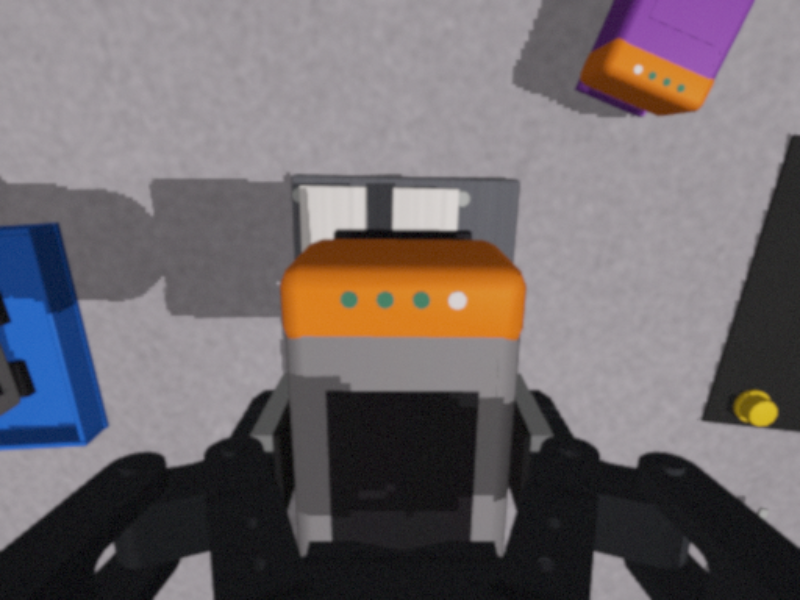

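The wrist view shows the pack square in the fingers, with its cap at (403,290), and the bed front edge at v=187, u=300..462. The slot is at u=379.

```bash
python3 - <<'E'
from h import *
np.set_printoptions(suppress=True,precision=4)
z=np.load("pics/w2.npz");p,W,d=z["p"],z["W"],z["d"];P,R,o=pose()
T=(W-P)@R.as_matrix()
m=(d>0)&(abs(T[...,1])<.025)&(T[...,2]<-.004)&(T[...,2]>-.025)&(abs(T[...,0])<.07)
q=T[m];print("pack top tool x",np.percentile(q[:,0],[0.5,2,98,99.5]),"z",np.percentile(q[:,2],[5,50,95]), m.sum())
X,Y,Z=W[...,0],W[...,1],W[...,2];g=cv2.cvtColor(p,cv2.COLOR_RGB2GRAY)
b=(d>0)&(Z>.034)&(Z<.046)&(g>150)
print("bed n",b.sum(),"xmin",np.percentile(X[b],[.5,2]),"y",np.percentile(Y[b],[1,99]),"z",np.median(Z[b]))
r=(b)&(X<.435);print("front strip ymid",(Y[r].min()+Y[r].max())/2,Y[r].min(),Y[r].max())
s=(d>0)&(X>.422)&(X<.435)&(abs(Y-.006)<.02)&(g<100);print("slot",Y[s].mean(),s.sum())
# top view again: head/contacts
z=np.load("pics/top0.npz");p,d=z["p"],z["d"];W=cloud("top",d);X,Y,Z=W[...,0],W[...,1],W[...,2]
g=cv2.cvtColor(p,cv2.COLOR_RGB2GRAY)
u=[np.argmin(abs(Y[v]-.002)+ (d[v]==0)) for v in range(384)]
for v in range(112,165): 
    if d[v,u[v]]>0: print("%.3f z%.3f g%d"%(X[v,u[v]],Z[v,u[v]],g[v,u[v]]),end="; ")
E
```

```text
pack top tool x [-0.0252 -0.0233  0.0471  0.0477] z [-0.0115 -0.0104 -0.0088] 23971
bed n 2214 xmin [0.4148 0.4158] y [-0.0329  0.0515] z 0.04120070383054514
front strip ymid 0.008283221193275403 -0.03595914486425429 0.0525255872508051
slot 0.013266671998338326 1314
0.740 z0.070 g139; 0.736 z0.073 g139; 0.733 z0.072 g138; 0.731 z0.069 g136; 0.726 z0.076 g138; 0.722 z0.080 g151; 0.717 z0.089 g155; 0.714 z0.088 g31; 0.710 z0.094 g33; 0.706 z0.098 g32; 0.703 z0.093 g32; 0.700 z0.095 g30; 0.697 z0.091 g32; 0.694 z0.090 g33; 0.690 z0.095 g32; 0.687 z0.092 g32; 0.685 z0.089 g31; 0.682 z0.087 g33; 0.679 z0.086 g35; 0.674 z0.097 g35; 0.673 z0.083 g99; 0.668 z0.091 g215; 0.665 z0.089 g211; 0.662 z0.090 g155; 0.661 z0.076 g79; 0.661 z0.052 g75; 0.665 z0.007 g53; 0.661 z0.008 g51; 0.657 z0.011 g49; 0.643 z0.091 g34; 0.640 z0.085 g32; 0.637 z0.085 g33; 0.634 z0.084 g32; 0.630 z0.085 g33; 0.629 z0.071 g63; 0.633 z0.012 g48; 0.631 z0.007 g51; 0.626 z0.014 g50; 0.624 z0.009 g47; 0.619 z0.017 g74; 0.613 z0.043 g141; 0.609 z0.052 g161; 0.606 z0.044 g157; 0.603 z0.040 g156; 0.601 z0.035 g154; 0.596 z0.047 g156; 0.594 z0.035 g151; 0.590 z0.044 g120; 0.589 z0.018 g49; 0.587 z0.011 g49; 0.583 z0.012 g49; 0.579 z0.017 g52; 0.576 z0.014 g51;
```

Request:
drive_tool --increments '[{"claw": 0.04, "dx": 0, "dy": -0.0145, "dz": 0, "wx": -0.25, "wy": -0.3, "wz": 0.1}, {"claw": 0.04, "dx": 0, "dy": 0, "dz": 0.04, "wx": 0, "wy": 0, "wz": 0}, {"claw": 0.04, "dx": 0, "dy": 0, "dz": 0.04, "wx": 0, "wy": 0, "wz": 0}, {"claw": 0.04, "dx": 0, "dy": 0, "dz": 0.03, "wx": 0, "wy": 0, "wz": 0}, {"claw": 0.04, "dx": 0, "dy": 0, "dz": 0.01, "wx": 0, "wy": 0, "wz": 0}, {"claw": 0.04, "dx": 0, "dy": 0, "dz": 0.003, "wx": 0, "wy": 0, "wz": 0}, {"claw": 0.04, "dx": 0, "dy": 0, "dz": 0, "wx": 0, "wy": 0, "wz": 0}]'

```text
t: 6.18
eef_pos: [0.4706, 0.0056, 0.0933]
tool_rot: [0.001, 0.016, 1.0, -0.0]
contact_force: [0.2, -0.4, -3.9]
gripper_width: 0.654
grasp_force: 54.4
```

```bash
python3 - <<'E'
from h import *
go([.4696,.0056,.0895],88)
pic,d,W=wcloud();P,R,o=pose();T=(W-P)@R.as_matrix()
print(o["contact_force"],o["torque"])
g=cv2.cvtColor(pic,cv2.COLOR_RGB2GRAY);X,Y,Z=W[...,0],W[...,1],W[...,2]
for a in np.arange(.415,.45,.005):
  b=(d>0)&(Z>.034)&(Z<.046)&(g>150)&(abs(X-a)<.0025)&(abs(Y)<.06)
  s=(d>0)&(abs(X-a)<.0025)&(abs(Y-.006)<.015)&(g<100)
  if b.sum()>20: print(a.round(3),Y[b].min().round(4),Y[b].max().round(4),"slot",Y[s].mean().round(4))
cv2.imwrite("pics/w3.png",cv2.resize(pic[...,::-1],(800,600)))
E
```

```text
t 6.17 p [0.4706 0.0056 0.0933] yaw 88.16 d_tool mm [ 1.  -0.1  3.8]
rot deg [-0.01  0.11  0.16]
[ 0.8669093  -0.15738939 -2.3579016 ] [-0.02414762  0.03176491  0.020854  ]
0.415 -0.0364 0.0288 slot 0.009
0.42 -0.0368 0.0532 slot 0.0079
0.425 -0.0201 0.0528 slot 0.0064
0.43 0.0313 0.0529 slot 0.0084
0.435 0.0418 0.0523 slot nan
0.44 0.0464 0.0522 slot nan
0.445 0.0495 0.0518 slot nan
0.45 0.05 0.0514 slot 0.0013<stdin>:9: RuntimeWarning: Mean of empty slice.
  ret = ret.dtype.type(ret / rcount)
```

View pics/w3.png

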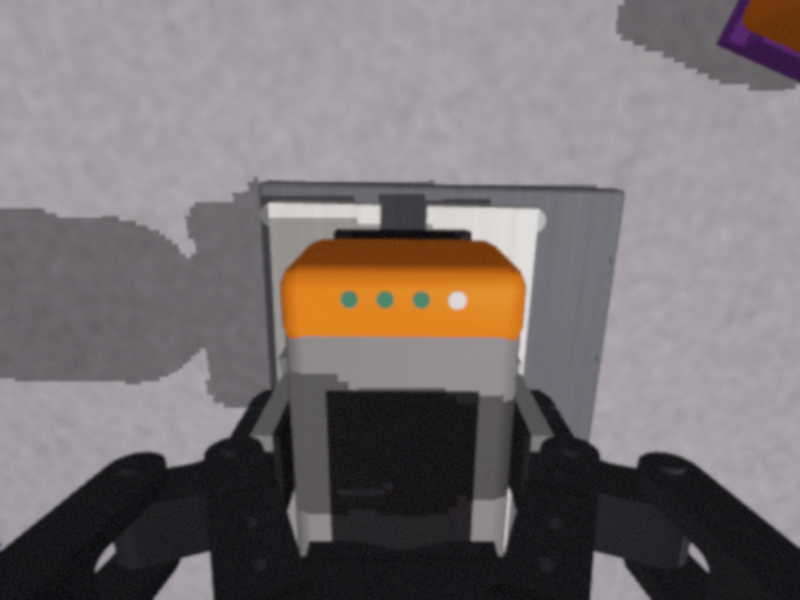

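The pack is centred over the slot: cap at u=403, slot at u=403, bed from 268 to 539. The front edge hints at about 1° of yaw difference, so I'll check that numerically and then set down.

```bash
python3 - <<'E'
from h import *
pic,d,W=wcloud();Z=W[...,2]
for lo,hi,us in((.034,.046,list(range(178,238))+list(range(276,340))),(.008,.02,range(175,392))):
  pts=[]
  for u in us:
    v=np.where((d[:200,u]>0)&(Z[:200,u]>lo))[0]
    if len(v) and Z[v[0]+1,u]<hi: pts.append(W[v[0]+1,u,:2])
  pts=np.array(pts)
  if len(pts)>20:
    c=np.polyfit(pts[:,1],pts[:,0],1)
    for _ in range(3):
      r=pts[:,0]-np.polyval(c,pts[:,1]);k=abs(r)<2*r.std()+1e-5;c=np.polyfit(pts[k,1],pts[k,0],1)
    print(len(pts),"front edge slope deg (=-yaw)",np.degrees(c[0]),"x at y=.007",np.polyval(c,.007),r.std())
z=np.load("pics/top0.npz");p,d=z["p"],z["d"];W=cloud("top",d);X,Y,Z=W[...,0],W[...,1],W[...,2]
pr=[]
for v in range(384):  # plate left edge
  m=np.where((d[v]>0)&(Z[v]>.006)&(Z[v]<.06)&(abs(Y[v])<.12)&(X[v]>.43)&(X[v]<.6))[0]
  if len(m): pr.append((X[v,m[0]],Y[v,m[0]]))
pr=np.array(pr);print("plate left slope deg",np.degrees(np.polyfit(pr[:,0],pr[:,1],1)[0]),len(pr))
E
```

```text
124 front edge slope deg (=-yaw) 3.132279387189691 x at y=.007 0.41640594636083617 0.00012609800129138865
215 front edge slope deg (=-yaw) 3.1154557074224822 x at y=.007 0.41188471355367234 0.00016505553649849122
plate left slope deg -4.4940759268277475 53
```

Request:
drive_tool --increments '[{"claw": 0.04, "dx": 0.001, "dy": -0.0006, "dz": 0, "wx": 0, "wy": 0, "wz": 1.25}, {"claw": 0.04, "dx": 0, "dy": 0, "dz": 0.0015, "wx": 0, "wy": 0, "wz": 0}, {"claw": 0.04, "dx": 0, "dy": 0, "dz": 0.001, "wx": 0, "wy": 0, "wz": 0}, {"claw": 0.04, "dx": 0, "dy": 0, "dz": 0.0005, "wx": 0, "wy": 0, "wz": 0}, {"claw": 0.04, "dx": 0, "dy": 0, "dz": 0, "wx": 0, "wy": 0, "wz": 0}, {"claw": 0.04, "dx": 0, "dy": 0, "dz": 0, "wx": 0, "wy": 0, "wz": 0}]'

```text
t: 7.02
eef_pos: [0.469, 0.0051, 0.0909]
tool_rot: [0.0, 0.027, 1.0, 0.0]
contact_force: [-7.3, 0.7, 18.6]
gripper_width: 0.649
grasp_force: 57.3
```

Request:
drive_tool --increments '[{"claw": 0.04, "dx": 0, "dy": 0, "dz": -0.001, "wx": 0, "wy": 0, "wz": 0}, {"claw": 0.04, "dx": 0, "dy": 0, "dz": 0, "wx": 0, "wy": 0, "wz": 0}, {"claw": 0.04, "dx": 0, "dy": 0, "dz": 0, "wx": 0, "wy": 0, "wz": 0}]'

```text
t: 7.4
eef_pos: [0.469, 0.0051, 0.0909]
tool_rot: [0.0, 0.027, 1.0, -0.0]
contact_force: [-3.0, -0.9, 7.3]
gripper_width: 0.65
grasp_force: 55.8
```

Request:
drive_tool --increments '[{"claw": 0.04, "dx": 0, "dy": 0, "dz": -0.0008, "wx": 0, "wy": 0, "wz": 0}, {"claw": 0.04, "dx": 0, "dy": 0, "dz": 0, "wx": 0, "wy": 0, "wz": 0}, {"claw": 0.04, "dx": -0.004, "dy": 0, "dz": 0, "wx": 0, "wy": 0, "wz": 0}, {"claw": 0.04, "dx": -0.004, "dy": 0, "dz": 0, "wx": 0, "wy": 0, "wz": 0}, {"claw": 0.04, "dx": -0.004, "dy": 0, "dz": 0, "wx": 0, "wy": 0, "wz": 0}, {"claw": 0.04, "dx": 0, "dy": 0, "dz": 0, "wx": 0, "wy": 0, "wz": 0}]'

```text
t: 8.15
eef_pos: [0.4813, 0.0044, 0.0913]
tool_rot: [0.0, 0.027, 1.0, -0.0]
contact_force: [-1.2, -0.3, -2.6]
gripper_width: 0.648
grasp_force: 54.6
```

Request:
drive_tool --increments '[{"claw": 0.04, "dx": -0.005, "dy": 0, "dz": 0, "wx": 0, "wy": 0, "wz": 0}, {"claw": 0.04, "dx": -0.005, "dy": 0, "dz": 0, "wx": 0, "wy": 0, "wz": 0}, {"claw": 0.04, "dx": -0.005, "dy": 0, "dz": 0, "wx": 0, "wy": 0, "wz": 0}, {"claw": 0.04, "dx": -0.005, "dy": 0, "dz": 0, "wx": 0, "wy": 0, "wz": 0}, {"claw": 0.04, "dx": 0, "dy": 0, "dz": 0, "wx": 0, "wy": 0, "wz": 0}]'

```text
t: 8.78
eef_pos: [0.5013, 0.0033, 0.0913]
tool_rot: [0.0, 0.027, 1.0, -0.0]
contact_force: [-0.0, -0.5, -2.7]
gripper_width: 0.649
grasp_force: 54.6
```

Request:
drive_tool --increments '[{"claw": 0.04, "dx": -0.007, "dy": 0, "dz": 0, "wx": 0, "wy": 0, "wz": 0}, {"claw": 0.04, "dx": -0.007, "dy": 0, "dz": 0, "wx": 0, "wy": 0, "wz": 0}, {"claw": 0.04, "dx": -0.007, "dy": 0, "dz": 0, "wx": 0, "wy": 0, "wz": 0}, {"claw": 0.04, "dx": -0.007, "dy": 0, "dz": 0, "wx": 0, "wy": 0, "wz": 0}, {"claw": 0.04, "dx": -0.007, "dy": 0, "dz": 0, "wx": 0, "wy": 0, "wz": 0}, {"claw": 0.04, "dx": -0.005, "dy": 0, "dz": 0, "wx": 0, "wy": 0, "wz": 0}, {"claw": 0.04, "dx": 0, "dy": 0, "dz": 0, "wx": 0, "wy": 0, "wz": 0}]'

```text
t: 9.65
eef_pos: [0.5411, 0.0012, 0.0913]
tool_rot: [0.0, 0.027, 1.0, -0.0]
contact_force: [0.3, 0.3, -2.9]
gripper_width: 0.645
grasp_force: 54.6
```

Request:
drive_tool --increments '[{"claw": 0.04, "dx": -0.003, "dy": 0, "dz": 0, "wx": 0, "wy": 0, "wz": 0}, {"claw": 0.04, "dx": -0.003, "dy": 0, "dz": 0, "wx": 0, "wy": 0, "wz": 0}, {"claw": 0.04, "dx": -0.003, "dy": 0, "dz": 0, "wx": 0, "wy": 0, "wz": 0}, {"claw": 0.04, "dx": -0.003, "dy": 0, "dz": 0, "wx": 0, "wy": 0, "wz": 0}, {"claw": 0.04, "dx": 0, "dy": 0, "dz": 0, "wx": 0, "wy": 0, "wz": 0}]'

```text
t: 10.28
eef_pos: [0.553, 0.0005, 0.0914]
tool_rot: [0.0, 0.027, 1.0, -0.0]
contact_force: [-0.5, -0.2, -1.0]
gripper_width: 0.647
grasp_force: 54.8
```

Request:
drive_tool --increments '[{"claw": 0.04, "dx": -0.003, "dy": 0, "dz": 0, "wx": 0, "wy": 0, "wz": 0}, {"claw": 0.04, "dx": -0.003, "dy": 0, "dz": 0, "wx": 0, "wy": 0, "wz": 0}, {"claw": 0.04, "dx": -0.003, "dy": 0, "dz": 0, "wx": 0, "wy": 0, "wz": 0}, {"claw": 0.04, "dx": -0.003, "dy": 0, "dz": 0, "wx": 0, "wy": 0, "wz": 0}, {"claw": 0.04, "dx": 0, "dy": 0, "dz": 0, "wx": 0, "wy": 0, "wz": 0}]'

```text
t: 10.9
eef_pos: [0.5658, -0.0001, 0.0916]
tool_rot: [0.001, 0.027, 1.0, -0.0]
contact_force: [-0.3, 0.7, -0.4]
gripper_width: 0.651
grasp_force: 54.9
```

Request:
drive_tool --increments '[{"claw": 0.04, "dx": -0.002, "dy": 0, "dz": 0, "wx": 0, "wy": 0, "wz": 0}, {"claw": 0.04, "dx": -0.002, "dy": 0, "dz": 0, "wx": 0, "wy": 0, "wz": 0}, {"claw": 0.04, "dx": -0.002, "dy": 0, "dz": 0, "wx": 0, "wy": 0, "wz": 0}, {"claw": 0.04, "dx": 0, "dy": 0, "dz": 0, "wx": 0, "wy": 0, "wz": 0}]'

```text
t: 11.4
eef_pos: [0.571, -0.0004, 0.0914]
tool_rot: [0.0, 0.027, 1.0, -0.0]
contact_force: [-0.2, 0.3, -0.3]
gripper_width: 0.645
grasp_force: 54.9
```

Request:
drive_tool --increments '[{"claw": 0.04, "dx": -0.002, "dy": 0, "dz": 0, "wx": 0, "wy": 0, "wz": 0}, {"claw": 0.04, "dx": -0.002, "dy": 0, "dz": 0, "wx": 0, "wy": 0, "wz": 0}, {"claw": 0.04, "dx": 0, "dy": 0, "dz": 0, "wx": 0, "wy": 0, "wz": 0}]'

```text
t: 11.78
eef_pos: [0.575, -0.0007, 0.0914]
tool_rot: [0.0, 0.027, 1.0, -0.0]
contact_force: [-1.1, 0.5, 0.0]
gripper_width: 0.647
grasp_force: 54.9
```

Request:
drive_tool --increments '[{"claw": 0.04, "dx": -0.002, "dy": 0, "dz": 0, "wx": 0, "wy": 0, "wz": 0}, {"claw": 0.04, "dx": -0.002, "dy": 0, "dz": 0, "wx": 0, "wy": 0, "wz": 0}, {"claw": 0.04, "dx": 0, "dy": 0, "dz": 0, "wx": 0, "wy": 0, "wz": 0}]'

```text
t: 12.15
eef_pos: [0.5791, -0.0008, 0.0914]
tool_rot: [0.0, 0.027, 1.0, -0.0]
contact_force: [-0.9, 0.6, -0.8]
gripper_width: 0.645
grasp_force: 54.9
```

Request:
drive_tool --increments '[{"claw": 0.04, "dx": -0.002, "dy": 0, "dz": 0, "wx": 0, "wy": 0, "wz": 0}, {"claw": 0.04, "dx": 0, "dy": 0, "dz": 0, "wx": 0, "wy": 0, "wz": 0}]'

```text
t: 12.4
eef_pos: [0.5809, -0.001, 0.0914]
tool_rot: [0.0, 0.027, 1.0, -0.0]
contact_force: [-1.5, -0.3, -0.0]
gripper_width: 0.65
grasp_force: 54.9
```

Request:
drive_tool --increments '[{"claw": 0.04, "dx": -0.002, "dy": 0, "dz": 0, "wx": 0, "wy": 0, "wz": 0}, {"claw": 0.04, "dx": 0, "dy": 0, "dz": 0, "wx": 0, "wy": 0, "wz": 0}]'

```text
t: 12.65
eef_pos: [0.5816, -0.001, 0.0911]
tool_rot: [-0.001, 0.027, 1.0, -0.0]
contact_force: [-5.4, 0.1, 2.3]
gripper_width: 0.649
grasp_force: 55.4
```

Request:
drive_tool --increments '[{"claw": 0.04, "dx": -0.002, "dy": 0, "dz": 0, "wx": 0, "wy": 0, "wz": 0}, {"claw": 0.04, "dx": 0, "dy": 0, "dz": 0, "wx": 0, "wy": 0, "wz": 0}]'

```text
t: 12.9
eef_pos: [0.5831, -0.0011, 0.0912]
tool_rot: [-0.002, 0.027, 1.0, -0.0]
contact_force: [-7.4, 0.9, 4.7]
gripper_width: 0.642
grasp_force: 55.7
```

Request:
drive_tool --increments '[{"claw": 0.04, "dx": -0.002, "dy": 0, "dz": 0, "wx": 0, "wy": 0, "wz": 0}, {"claw": 0.04, "dx": 0, "dy": 0, "dz": 0, "wx": 0, "wy": 0, "wz": 0}]'

```text
t: 13.15
eef_pos: [0.5848, -0.0012, 0.0912]
tool_rot: [-0.002, 0.027, 1.0, -0.0]
contact_force: [-7.7, 0.4, 5.8]
gripper_width: 0.648
grasp_force: 55.8
```

Request:
drive_tool --increments '[{"claw": 0.04, "dx": -0.002, "dy": 0, "dz": 0, "wx": 0, "wy": 0, "wz": 0}, {"claw": 0.04, "dx": 0, "dy": 0, "dz": 0, "wx": 0, "wy": 0, "wz": 0}]'

```text
t: 13.4
eef_pos: [0.5865, -0.0013, 0.0912]
tool_rot: [-0.002, 0.027, 1.0, -0.0]
contact_force: [-9.3, 0.7, 7.1]
gripper_width: 0.646
grasp_force: 55.9
```

Request:
drive_tool --increments '[{"claw": 0.04, "dx": -0.001, "dy": 0, "dz": 0, "wx": 0, "wy": 0, "wz": 0}, {"claw": 0.04, "dx": 0, "dy": 0, "dz": 0, "wx": 0, "wy": 0, "wz": 0}]'

```text
t: 13.65
eef_pos: [0.5872, -0.0013, 0.0912]
tool_rot: [-0.002, 0.027, 1.0, -0.0]
contact_force: [-10.4, 0.4, 8.0]
gripper_width: 0.648
grasp_force: 55.9
```

Request:
drive_tool --increments '[{"claw": 0.04, "dx": -0.001, "dy": 0, "dz": 0, "wx": 0, "wy": 0, "wz": 0}, {"claw": 0.04, "dx": -0.001, "dy": 0, "dz": 0, "wx": 0, "wy": 0, "wz": 0}, {"claw": 0.04, "dx": 0, "dy": 0, "dz": 0, "wx": 0, "wy": 0, "wz": 0}]'

```text
t: 14.02
eef_pos: [0.5889, -0.0014, 0.0912]
tool_rot: [-0.003, 0.027, 1.0, -0.0]
contact_force: [-12.2, 0.8, 9.3]
gripper_width: 0.647
grasp_force: 56.0
```

Request:
drive_tool --increments '[{"claw": 0.04, "dx": -0.001, "dy": 0, "dz": 0, "wx": 0, "wy": 0, "wz": 0}, {"claw": 0.04, "dx": 0, "dy": 0, "dz": 0, "wx": 0, "wy": 0, "wz": 0}]'

```text
t: 14.28
eef_pos: [0.5897, -0.0015, 0.0912]
tool_rot: [-0.003, 0.027, 1.0, -0.0]
contact_force: [-10.9, 1.0, 9.5]
gripper_width: 0.651
grasp_force: 56.1
```

Request:
drive_tool --increments '[{"claw": 0.04, "dx": -0.001, "dy": 0, "dz": 0, "wx": 0, "wy": 0, "wz": 0}, {"claw": 0.04, "dx": 0, "dy": 0, "dz": 0, "wx": 0, "wy": 0, "wz": 0}]'

```text
t: 14.52
eef_pos: [0.5906, -0.0015, 0.0912]
tool_rot: [-0.003, 0.027, 1.0, -0.0]
contact_force: [-11.5, 1.4, 9.3]
gripper_width: 0.649
grasp_force: 56.1
```

Request:
drive_tool --increments '[{"claw": 0.04, "dx": -0.0007, "dy": 0, "dz": 0, "wx": 0, "wy": 0, "wz": 0}, {"claw": 0.04, "dx": 0, "dy": 0, "dz": 0, "wx": 0, "wy": 0, "wz": 0}]'

```text
t: 14.78
eef_pos: [0.5912, -0.0015, 0.0912]
tool_rot: [-0.003, 0.027, 1.0, -0.0]
contact_force: [-13.8, 1.4, 10.2]
gripper_width: 0.648
grasp_force: 56.2
```

Request:
drive_tool --increments '[{"claw": 0.04, "dx": -0.0007, "dy": 0, "dz": 0, "wx": 0, "wy": 0, "wz": 0}, {"claw": 0.04, "dx": 0, "dy": 0, "dz": 0, "wx": 0, "wy": 0, "wz": 0}]'

```text
t: 15.02
eef_pos: [0.5919, -0.0016, 0.0912]
tool_rot: [-0.003, 0.027, 1.0, -0.0]
contact_force: [-12.0, 1.0, 10.7]
gripper_width: 0.651
grasp_force: 56.1
```

```bash
cat > tab.py <<'E'
from h import *
def tab(d,p):
    W=cloud("top",d);hsv=cv2.cvtColor(p,cv2.COLOR_RGB2HSV)
    o=(hsv[...,0]<15)&(hsv[...,1]>180)&(hsv[...,2]>120)&(abs(W[...,0]-.612)<.03)&(abs(W[...,1]-.063)<.022)&(d>0)
    P=W[o];return len(P),P.mean(0).round(4),np.median(P[:,2]).round(4)
E
python3 - <<'E'
from tab import *
z=np.load("pics/top0.npz");print(tab(z["d"],z["p"]))
z=np.load("pics/top2.npz");print(tab(z["d"],z["p"]))
for i in range(2):
    p,d=read_camera("top");print(tab(d,p))
print(get_obs()["contact_force"])
E
```

```text
(57, array([0.612 , 0.0627, 0.0559]), np.float64(0.0562))
(52, array([0.6119, 0.0622, 0.0566]), np.float64(0.0568))
(11, array([0.601 , 0.0681, 0.1062]), np.float64(0.0548))
(13, array([0.6042, 0.0682, 0.1005]), np.float64(0.0598))
[-12.15625844   0.60212823  10.08506504]
```

```bash
python3 - <<'E'
from h import *
def st(p,d):
    W=cloud("side",d);hsv=cv2.cvtColor(p,cv2.COLOR_RGB2HSV)
    o=(hsv[...,0]<15)&(hsv[...,1]>180)&(hsv[...,2]>100)&(abs(W[...,0]-.612)<.03)&(abs(W[...,1]-.063)<.025)&(W[...,2]<.08)&(d>0)
    print(o.sum(), W[o].mean(0).round(4) if o.any() else 0, np.median(W[o][:,2]) if o.any() else 0)
z=np.load("pics/side0.npz");st(z["p"],z["d"])
p,d=read_camera("side");st(p,d)
np.savez("pics/side1.npz",p=p,d=d)
p2,d2=read_camera("top");W=cloud("top",d2);hsv=cv2.cvtColor(p2,cv2.COLOR_RGB2HSV)
o=(hsv[...,0]<15)&(hsv[...,1]>180)&(hsv[...,2]>60)&(abs(W[...,0]-.612)<.03)&(W[...,1]>.045)&(W[...,1]<.09)&(d2>0)&(W[...,2]<.075)
print("top",o.sum(),W[o].round(3).tolist())
c=np.hstack([p[90:330,150:400],p2[90:330,150:400]])
cv2.imwrite("pics/c4.png",cv2.resize(c[...,::-1],(800,384),interpolation=2))
E
```

```text
66 [0.6094 0.0591 0.0558] 0.05566706322390269
0 0 0
top 12 [[0.63, 0.076, 0.049], [0.626, 0.073, 0.05], [0.622, 0.072, 0.058], [0.619, 0.073, 0.055], [0.616, 0.073, 0.056], [0.612, 0.076, 0.055], [0.606, 0.073, 0.057], [0.602, 0.073, 0.06], [0.593, 0.073, 0.057], [0.593, 0.07, 0.055], [0.592, 0.066, 0.058], [0.592, 0.063, 0.057]]
```

View pics/c4.png

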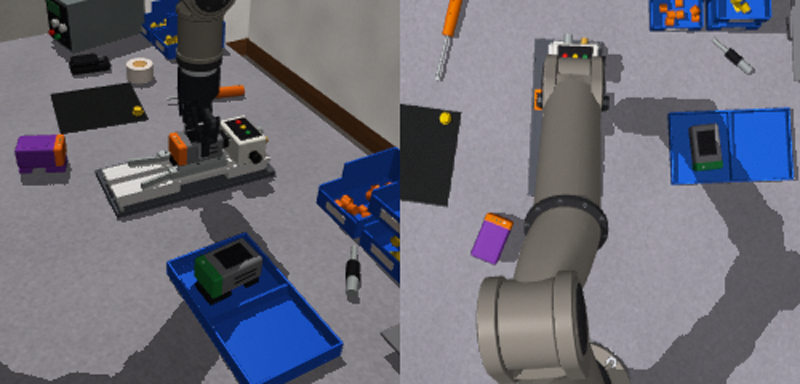

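The gripper hides most of the tab, but its visible edge in the top crop (538,98) reads z of about 0.056, which is the up height. A small pull back will confirm the latch.

Request:
drive_tool --increments '[{"claw": 0.04, "dx": 0.001, "dy": 0, "dz": 0, "wx": 0, "wy": 0, "wz": 0}, {"claw": 0.04, "dx": 0.001, "dy": 0, "dz": 0, "wx": 0, "wy": 0, "wz": 0}, {"claw": 0.04, "dx": 0, "dy": 0, "dz": 0, "wx": 0, "wy": 0, "wz": 0}]'

```text
t: 15.6
eef_pos: [0.5916, -0.0016, 0.0911]
tool_rot: [-0.001, 0.027, 1.0, -0.0]
contact_force: [-6.1, -0.1, 3.1]
gripper_width: 0.649
grasp_force: 55.2
```

Request:
drive_tool --increments '[{"claw": 0.04, "dx": 0.001, "dy": 0, "dz": 0, "wx": 0, "wy": 0, "wz": 0}, {"claw": 0.04, "dx": 0, "dy": 0, "dz": 0, "wx": 0, "wy": 0, "wz": 0}]'

```text
t: 15.85
eef_pos: [0.5914, -0.0016, 0.0911]
tool_rot: [-0.001, 0.027, 1.0, -0.0]
contact_force: [-4.2, -0.1, -0.8]
gripper_width: 0.645
grasp_force: 54.9
```

Request:
drive_tool --increments '[{"claw": 0.04, "dx": 0.001, "dy": 0, "dz": 0, "wx": 0, "wy": 0, "wz": 0}, {"claw": 0.04, "dx": 0, "dy": 0, "dz": 0, "wx": 0, "wy": 0, "wz": 0}, {"claw": 0.04, "dx": 0, "dy": 0, "dz": 0, "wx": 0, "wy": 0, "wz": 0}]'

```text
t: 16.23
eef_pos: [0.5913, -0.0016, 0.0911]
tool_rot: [0.0, 0.027, 1.0, -0.0]
contact_force: [0.5, 0.1, -6.3]
gripper_width: 0.647
grasp_force: 54.2
```

Request:
drive_tool --increments '[{"claw": 0.072, "dx": 0, "dy": 0, "dz": 0, "wx": 0, "wy": 0, "wz": 0}, {"claw": 0.072, "dx": 0, "dy": 0, "dz": 0, "wx": 0, "wy": 0, "wz": 0}, {"claw": 0.072, "dx": 0, "dy": 0, "dz": 0, "wx": 0, "wy": 0, "wz": 0}, {"claw": 0.072, "dx": 0, "dy": 0, "dz": -0.02, "wx": 0, "wy": 0, "wz": 0}, {"claw": 0.072, "dx": 0, "dy": 0, "dz": -0.04, "wx": 0, "wy": 0, "wz": 0}, {"claw": 0.072, "dx": 0, "dy": 0, "dz": -0.04, "wx": 0, "wy": 0, "wz": 0}, {"claw": 0, "dx": 0.04, "dy": 0, "dz": 0, "wx": 0, "wy": 0, "wz": 0}, {"claw": 0, "dx": 0.04, "dy": 0.03, "dz": 0, "wx": 0, "wy": 0, "wz": 0}, {"claw": 0, "dx": 0.0, "dy": 0.03, "dz": 0, "wx": 0, "wy": 0, "wz": 0}, {"claw": 0, "dx": 0, "dy": 0, "dz": 0, "wx": 0, "wy": 0, "wz": 0}]'

```text
t: 17.48
eef_pos: [0.5144, 0.0656, 0.1918]
tool_rot: [0.001, 0.025, 1.0, 0.001]
contact_force: [0.5, 0.1, 0.5]
gripper_width: 0.006
grasp_force: 0.0
```

```bash
python3 - <<'E'
from tab import *
p,d=read_camera("top");print("top tab",tab(d,p))
W=cloud("top",d);Z=W[...,2]
pic,dw,Ww=wcloud();cv2.imwrite("pics/w5.png",pic[...,::-1])
s,ds=read_camera("side");Ws=cloud("side",ds)
hs=cv2.cvtColor(s,cv2.COLOR_RGB2HSV)
o=(hs[...,0]<15)&(hs[...,1]>180)&(hs[...,2]>100)&(ds>0)&(abs(Ws[...,1])<.035)&(abs(Ws[...,0]-.55)<.05)
print("cap side",o.sum(),Ws[o].min(0).round(4),Ws[o].mean(0).round(4))
for n,A,D,P in(("top",W,d,p),("wrist",Ww,dw,pic)):
    h=cv2.cvtColor(P,cv2.COLOR_RGB2HSV);o=(h[...,0]<15)&(h[...,1]>180)&(h[...,2]>100)&(D>0)&(A[...,0]>.5)&(A[...,0]<.7)&(A[...,1]<.1)&(A[...,1]>-.05)
    c=o&(A[...,1]<.035)&(A[...,2]>.06);t=o&(A[...,1]>.04)
    for k,m in(("cap",c),("tab",t)):
        if m.sum()>5: print(n,k,m.sum(),A[m].mean(0).round(4),np.percentile(A[m][:,0],[2,98]).round(4),np.percentile(A[m][:,1],[2,98]).round(4),np.median(A[m][:,2]).round(4))
print(get_obs()["t"],get_obs()["eef_pos"])
E
```

```text
top tab (21, array([0.6244, 0.0636, 0.0554]), np.float64(0.0552))
cap side 94 [ 0.5431 -0.0295  0.0634] [ 0.5513 -0.0121  0.0922]
top cap 38 [0.5849 0.0023 0.0988] [0.5458 0.6969] [-0.0234  0.0207] 0.099
top tab 21 [0.6244 0.0636 0.0554] [0.6151 0.6322] [0.051  0.0745] 0.0552
wrist cap 881 [0.548  0.0072 0.0971] [0.543  0.5591] [-0.0247  0.0293] 0.0995
17.625 [0.51469143 0.06194249 0.19149112]
```

View pics/w5.png

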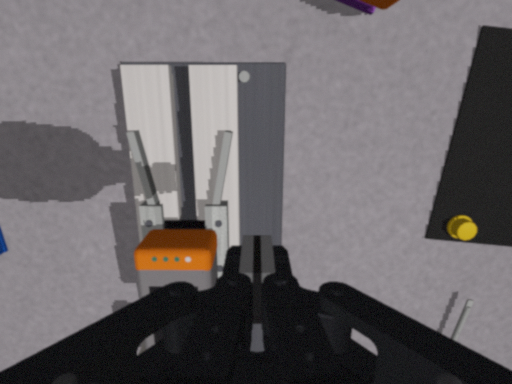

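Still latched: the cap's rear edge is at x≈0.543 (image (177,250)), unchanged, and the tab is up. Next I move above the tab while the two seconds run.

```bash
python3 - <<'E'
from h import *
go([.611,.069,.12],86.9)
E
```

```text
t 17.62 p [0.5147 0.0619 0.1915] yaw 86.86 d_tool mm [-95.7  12.4  71.6]
rot deg [-0.05  0.05 -0.04]
```

Request:
drive_tool --increments '[{"claw": 0, "dx": -0.04, "dy": 0.006, "dz": 0, "wx": 0, "wy": 0, "wz": 0}, {"claw": 0, "dx": -0.04, "dy": 0.0065, "dz": 0, "wx": 0, "wy": 0, "wz": 0}, {"claw": 0, "dx": -0.0157, "dy": 0, "dz": 0, "wx": 0, "wy": 0, "wz": 0}, {"claw": 0, "dx": 0, "dy": 0, "dz": 0.03, "wx": 0, "wy": 0, "wz": 0}, {"claw": 0, "dx": 0, "dy": 0, "dz": 0.03, "wx": 0, "wy": 0, "wz": 0}, {"claw": 0, "dx": 0, "dy": 0, "dz": 0.012, "wx": 0, "wy": 0, "wz": 0}, {"claw": 0, "dx": 0, "dy": 0, "dz": 0, "wx": 0, "wy": 0, "wz": 0}, {"claw": 0, "dx": 0, "dy": 0, "dz": 0, "wx": 0, "wy": 0, "wz": 0}, {"claw": 0, "dx": 0, "dy": 0, "dz": 0, "wx": 0, "wy": 0, "wz": 0}, {"claw": 0, "dx": 0, "dy": 0, "dz": 0, "wx": 0, "wy": 0, "wz": 0}, {"claw": 0, "dx": 0, "dy": 0, "dz": 0, "wx": 0, "wy": 0, "wz": 0}, {"claw": 0, "dx": 0, "dy": 0, "dz": 0, "wx": 0, "wy": 0, "wz": 0}, {"claw": 0, "dx": 0, "dy": 0, "dz": 0, "wx": 0, "wy": 0, "wz": 0}, {"claw": 0, "dx": 0, "dy": 0, "dz": 0, "wx": 0, "wy": 0, "wz": 0}]'

```text
t: 19.38
eef_pos: [0.6106, 0.0701, 0.1193]
tool_rot: [0.0, 0.027, 1.0, -0.0]
contact_force: [1.0, -0.3, -0.2]
gripper_width: -0.001
grasp_force: 0.0
```

Request:
drive_tool --increments '[{"claw": 0, "dx": 0, "dy": 0, "dz": 0.007, "wx": 0, "wy": 0, "wz": 0}, {"claw": 0, "dx": 0, "dy": 0, "dz": 0.007, "wx": 0, "wy": 0, "wz": 0}, {"claw": 0, "dx": 0, "dy": 0, "dz": 0.006, "wx": 0, "wy": 0, "wz": 0}, {"claw": 0, "dx": 0, "dy": 0, "dz": 0, "wx": 0, "wy": 0, "wz": 0}]'

```text
t: 19.88
eef_pos: [0.6101, 0.0699, 0.0985]
tool_rot: [-0.001, 0.027, 1.0, -0.0]
contact_force: [1.0, 0.1, -0.0]
gripper_width: -0.0
grasp_force: 0.0
```

Request:
drive_tool --increments '[{"claw": 0, "dx": 0, "dy": 0, "dz": 0.003, "wx": 0, "wy": 0, "wz": 0}, {"claw": 0, "dx": 0, "dy": 0, "dz": 0.003, "wx": 0, "wy": 0, "wz": 0}, {"claw": 0, "dx": 0, "dy": 0, "dz": 0.003, "wx": 0, "wy": 0, "wz": 0}, {"claw": 0, "dx": 0, "dy": 0, "dz": 0.001, "wx": 0, "wy": 0, "wz": 0}, {"claw": 0, "dx": 0, "dy": 0, "dz": 0, "wx": 0, "wy": 0, "wz": 0}]'

```text
t: 20.5
eef_pos: [0.6106, 0.07, 0.0893]
tool_rot: [0.0, 0.027, 1.0, -0.0]
contact_force: [-0.6, 0.2, -0.3]
gripper_width: -0.004
grasp_force: 0.0
```

Request:
drive_tool --increments '[{"claw": 0, "dx": 0, "dy": 0, "dz": 0.002, "wx": 0, "wy": 0, "wz": 0}, {"claw": 0, "dx": 0, "dy": 0, "dz": 0.002, "wx": 0, "wy": 0, "wz": 0}, {"claw": 0, "dx": 0, "dy": 0, "dz": 0, "wx": 0, "wy": 0, "wz": 0}]'

```text
t: 20.88
eef_pos: [0.6105, 0.07, 0.0851]
tool_rot: [-0.0, 0.027, 1.0, -0.0]
contact_force: [-1.1, -0.6, 0.0]
gripper_width: -0.005
grasp_force: 0.0
```

Request:
drive_tool --increments '[{"claw": 0, "dx": 0, "dy": 0, "dz": 0.002, "wx": 0, "wy": 0, "wz": 0}, {"claw": 0, "dx": 0, "dy": 0, "dz": 0, "wx": 0, "wy": 0, "wz": 0}]'

```text
t: 21.12
eef_pos: [0.6106, 0.07, 0.0831]
tool_rot: [0.0, 0.027, 1.0, -0.0]
contact_force: [0.9, -0.9, 0.0]
gripper_width: -0.0
grasp_force: 0.0
```

Request:
drive_tool --increments '[{"claw": 0, "dx": 0, "dy": 0, "dz": 0.002, "wx": 0, "wy": 0, "wz": 0}, {"claw": 0, "dx": 0, "dy": 0, "dz": 0, "wx": 0, "wy": 0, "wz": 0}]'

```text
t: 21.38
eef_pos: [0.6107, 0.07, 0.0813]
tool_rot: [0.0, 0.027, 1.0, -0.0]
contact_force: [0.5, -0.2, -0.3]
gripper_width: -0.004
grasp_force: 0.0
```

Request:
drive_tool --increments '[{"claw": 0, "dx": 0, "dy": 0, "dz": 0.002, "wx": 0, "wy": 0, "wz": 0}, {"claw": 0, "dx": 0, "dy": 0, "dz": 0, "wx": 0, "wy": 0, "wz": 0}]'

```text
t: 21.62
eef_pos: [0.6108, 0.07, 0.0795]
tool_rot: [0.0, 0.027, 1.0, -0.0]
contact_force: [-1.2, 1.0, 3.5]
gripper_width: 0.0
grasp_force: 1.5
```

Request:
drive_tool --increments '[{"claw": 0, "dx": 0, "dy": 0, "dz": 0.002, "wx": 0, "wy": 0, "wz": 0}, {"claw": 0, "dx": 0, "dy": 0, "dz": 0, "wx": 0, "wy": 0, "wz": 0}]'

```text
t: 21.88
eef_pos: [0.6108, 0.07, 0.0773]
tool_rot: [0.0, 0.027, 1.0, -0.0]
contact_force: [0.6, -0.6, 2.1]
gripper_width: 0.0
grasp_force: 0.7
```

Request:
drive_tool --increments '[{"claw": 0, "dx": 0, "dy": 0, "dz": 0.0015, "wx": 0, "wy": 0, "wz": 0}, {"claw": 0, "dx": 0, "dy": 0, "dz": 0, "wx": 0, "wy": 0, "wz": 0}]'

```text
t: 22.12
eef_pos: [0.6108, 0.07, 0.0758]
tool_rot: [0.0, 0.027, 1.0, -0.0]
contact_force: [-0.8, 0.2, 3.2]
gripper_width: 0.002
grasp_force: 1.8
```

Request:
drive_tool --increments '[{"claw": 0, "dx": 0, "dy": 0, "dz": 0.0015, "wx": 0, "wy": 0, "wz": 0}, {"claw": 0, "dx": 0, "dy": 0, "dz": 0, "wx": 0, "wy": 0, "wz": 0}]'

```text
t: 22.38
eef_pos: [0.6109, 0.0701, 0.075]
tool_rot: [0.0, 0.027, 1.0, -0.0]
contact_force: [-2.7, -0.4, 9.4]
gripper_width: -0.001
grasp_force: 4.5
```

```bash
cat > cap.py <<'E'
from h import *
s,ds=read_camera("side");Ws=cloud("side",ds)
hs=cv2.cvtColor(s,cv2.COLOR_RGB2HSV)
o=(hs[...,0]<15)&(hs[...,1]>180)&(hs[...,2]>100)&(ds>0)&(abs(Ws[...,1])<.035)&(abs(Ws[...,0]-.55)<.06)
print("cap side",o.sum(),Ws[o].min(0).round(4),Ws[o].mean(0).round(4))
print(pose()[2]["t"],pose()[0],pose()[2]["contact_force"])
E
python3 cap.py
```

```text
cap side 97 [ 0.5336 -0.0302  0.0612] [ 0.5411 -0.0122  0.0919]
22.425 [0.61088278 0.07008416 0.0749788 ] [-1.85158945  0.20698763  9.42762477]
```

Request:
drive_tool --increments '[{"claw": 0, "dx": 0, "dy": 0, "dz": 0, "wx": 0, "wy": 0, "wz": 0}, {"claw": 0, "dx": 0, "dy": 0, "dz": -0.03, "wx": 0, "wy": 0, "wz": 0}, {"claw": 0, "dx": 0, "dy": 0, "dz": -0.04, "wx": 0, "wy": 0, "wz": 0}, {"claw": 0.078, "dx": 0, "dy": 0, "dz": -0.03, "wx": 0, "wy": 0, "wz": 0}, {"claw": 0.078, "dx": 0.013, "dy": -0.036, "dz": 0, "wx": 0, "wy": 0, "wz": 0}, {"claw": 0.078, "dx": 0.013, "dy": -0.036, "dz": 0, "wx": 0, "wy": 0, "wz": 0}, {"claw": 0.078, "dx": 0, "dy": 0, "dz": 0, "wx": 0, "wy": 0, "wz": 0}, {"claw": 0.078, "dx": 0, "dy": 0, "dz": 0, "wx": 0, "wy": 0, "wz": 0}]'

```text
t: 23.42
eef_pos: [0.5808, 0.0002, 0.1741]
tool_rot: [0.0, 0.027, 1.0, 0.0]
contact_force: [0.8, 0.7, -0.6]
gripper_width: 0.91
grasp_force: 0.0
```

```bash
python3 cap.py; python3 - <<'E'
from h import *
go([.581,-.001,.0915],86.9)
E
```

```text
cap side 95 [ 0.5332 -0.0306  0.0643] [ 0.5404 -0.0126  0.0919]
23.475 [0.58106403 0.00079713 0.17407934] [ 0.12206432  0.08889747 -0.33991188]
t 23.48 p [0.5811 0.0008 0.1741] yaw 86.99 d_tool mm [-0.  -1.8 82.6]
rot deg [0.01 0.01 0.09]
```

Request:
drive_tool --increments '[{"claw": 0.078, "dx": 0, "dy": -0.0018, "dz": 0.03, "wx": 0, "wy": 0, "wz": 0}, {"claw": 0.078, "dx": 0, "dy": 0, "dz": 0.03, "wx": 0, "wy": 0, "wz": 0}, {"claw": 0.078, "dx": 0, "dy": 0, "dz": 0.0225, "wx": 0, "wy": 0, "wz": 0}, {"claw": 0.078, "dx": 0, "dy": 0, "dz": 0, "wx": 0, "wy": 0, "wz": 0}, {"claw": 0.04, "dx": 0, "dy": 0, "dz": 0, "wx": 0, "wy": 0, "wz": 0}, {"claw": 0.04, "dx": 0, "dy": 0, "dz": 0, "wx": 0, "wy": 0, "wz": 0}, {"claw": 0.04, "dx": 0, "dy": 0, "dz": 0, "wx": 0, "wy": 0, "wz": 0}, {"claw": 0.04, "dx": 0, "dy": 0, "dz": 0, "wx": 0, "wy": 0, "wz": 0}, {"claw": 0.04, "dx": 0.003, "dy": 0, "dz": 0, "wx": 0, "wy": 0, "wz": 0}, {"claw": 0.04, "dx": 0.005, "dy": 0, "dz": 0, "wx": 0, "wy": 0, "wz": 0}, {"claw": 0.04, "dx": 0, "dy": 0, "dz": 0, "wx": 0, "wy": 0, "wz": 0}]' --newtons 50

```text
t: 24.85
eef_pos: [0.5749, -0.002, 0.0931]
tool_rot: [0.003, 0.027, 1.0, -0.0]
contact_force: [4.9, 0.3, 4.9]
gripper_width: 0.649
grasp_force: 56.2
```

Request:
drive_tool --increments '[{"claw": 0.04, "dx": 0.004, "dy": 0, "dz": -0.001, "wx": 0, "wy": 0, "wz": 0}, {"claw": 0.04, "dx": 0.006, "dy": 0, "dz": 0, "wx": 0, "wy": 0, "wz": 0}, {"claw": 0.04, "dx": 0.006, "dy": 0, "dz": 0, "wx": 0, "wy": 0, "wz": 0}, {"claw": 0.04, "dx": 0.006, "dy": 0, "dz": 0, "wx": 0, "wy": 0, "wz": 0}, {"claw": 0.04, "dx": 0, "dy": 0, "dz": 0, "wx": 0, "wy": 0, "wz": 0}]'

```text
t: 25.48
eef_pos: [0.5495, -0.0007, 0.0927]
tool_rot: [-0.001, 0.027, 1.0, -0.0]
contact_force: [0.3, 0.3, 2.6]
gripper_width: 0.647
grasp_force: 56.1
```

Request:
drive_tool --increments '[{"claw": 0.04, "dx": 0.008, "dy": 0, "dz": -0.0004, "wx": 0, "wy": 0, "wz": 0}, {"claw": 0.04, "dx": 0.008, "dy": 0, "dz": 0, "wx": 0, "wy": 0, "wz": 0}, {"claw": 0.04, "dx": 0.008, "dy": 0, "dz": 0, "wx": 0, "wy": 0, "wz": 0}, {"claw": 0.04, "dx": 0.008, "dy": 0, "dz": 0, "wx": 0, "wy": 0, "wz": 0}, {"claw": 0.04, "dx": 0.008, "dy": 0, "dz": 0, "wx": 0, "wy": 0, "wz": 0}, {"claw": 0.04, "dx": 0.008, "dy": 0, "dz": 0, "wx": 0, "wy": 0, "wz": 0}, {"claw": 0.04, "dx": 0.008, "dy": 0, "dz": 0, "wx": 0, "wy": 0, "wz": 0}, {"claw": 0.04, "dx": 0.008, "dy": 0, "dz": 0, "wx": 0, "wy": 0, "wz": 0}, {"claw": 0.04, "dx": 0.008, "dy": 0, "dz": 0, "wx": 0, "wy": 0, "wz": 0}, {"claw": 0.04, "dx": 0.008, "dy": 0, "dz": 0, "wx": 0, "wy": 0, "wz": 0}, {"claw": 0.04, "dx": 0.006, "dy": 0, "dz": 0, "wx": 0, "wy": 0, "wz": 0}, {"claw": 0.04, "dx": 0, "dy": 0, "dz": 0, "wx": 0, "wy": 0, "wz": 0}]'

```text
t: 26.98
eef_pos: [0.4644, 0.004, 0.0932]
tool_rot: [0.0, 0.027, 1.0, -0.0]
contact_force: [0.2, -1.1, -3.1]
gripper_width: 0.646
grasp_force: 55.5
```

```bash
python3 - <<'E'
from h import *
pic,d,W=wcloud();P,R,o=pose();T=(W-P)@R.as_matrix()
m=(d>0)&(abs(T[...,1])<.025)&(T[...,2]<-.002)&(T[...,2]>-.025)&(abs(T[...,0])<.07)
q=T[m];print("pack tool x",np.percentile(q[:,0],[2,98,99.5]),"z",np.median(q[:,2]))
# tray pose from rim
z=np.load("pics/top0.npz");p,dd=z["p"],z["d"];Wt=cloud("top",dd);h=cv2.cvtColor(p,cv2.COLOR_RGB2HSV)
b=(h[...,0]>100)&(h[...,0]<125)&(h[...,1]>150)&(Wt[...,2]>.02)&(Wt[...,2]<.04)&(abs(Wt[...,0]-.515)<.1)&(abs(Wt[...,1]+.326)<.15)
r=cv2.minAreaRect((Wt[b][:,:2]*1000).astype(np.float32));print(r)
go([.465,.006,.2],None)
E
```

```text
pack tool x [-0.02343774  0.0491947   0.04983798] z -0.009068875524707526
((515.4152221679688, -326.24517822265625), (148.97439575195312, 251.6587677001953), 1.7663006782531738)
t 27.02 p [0.4649 0.0041 0.0933] yaw 86.91 d_tool mm [  -0.     1.9 -106.7]
```

Request:
drive_tool --increments '[{"claw": 0.04, "dx": 0, "dy": 0, "dz": -0.02, "wx": 0, "wy": 0, "wz": 0}, {"claw": 0.04, "dx": 0, "dy": 0, "dz": -0.04, "wx": 0, "wy": 0, "wz": 0}, {"claw": 0.04, "dx": 0, "dy": 0, "dz": -0.045, "wx": 0, "wy": 0, "wz": 0}, {"claw": 0.04, "dx": -0.008, "dy": -0.038, "dz": 0, "wx": 0, "wy": 0, "wz": 0}, {"claw": 0.04, "dx": -0.008, "dy": -0.039, "dz": 0, "wx": 0, "wy": 0, "wz": 0}, {"claw": 0.04, "dx": -0.008, "dy": -0.039, "dz": 0, "wx": 0, "wy": 0, "wz": 0}, {"claw": 0.04, "dx": -0.008, "dy": -0.039, "dz": 0, "wx": 0, "wy": 0, "wz": 0}, {"claw": 0.04, "dx": -0.008, "dy": -0.039, "dz": 0, "wx": 0, "wy": 0, "wz": 0}, {"claw": 0.04, "dx": -0.008, "dy": -0.039, "dz": 0, "wx": 0, "wy": 0, "wz": 0}, {"claw": 0.04, "dx": -0.008, "dy": -0.039, "dz": 0, "wx": 0, "wy": 0, "wz": 0}, {"claw": 0.04, "dx": -0.008, "dy": -0.039, "dz": 0, "wx": 0, "wy": 0, "wz": 0}, {"claw": 0.04, "dx": -0.008, "dy": -0.039, "dz": 0, "wx": 0, "wy": 0, "wz": 0}, {"claw": 0.04, "dx": -0.004, "dy": -0.0385, "dz": 0, "wx": 0, "wy": 0, "wz": 0}, {"claw": 0.04, "dx": 0, "dy": 0, "dz": 0, "wx": 0, "wy": 0, "wz": -4.9}, {"claw": 0.04, "dx": 0, "dy": 0, "dz": 0, "wx": 0, "wy": 0, "wz": 0}, {"claw": 0.04, "dx": 0, "dy": 0, "dz": 0, "wx": 0, "wy": 0, "wz": 0}]'

```text
t: 29.02
eef_pos: [0.5201, -0.3872, 0.1981]
tool_rot: [0.0, -0.016, 1.0, 0.0]
contact_force: [-0.2, 0.5, -2.7]
gripper_width: 0.649
grasp_force: 55.4
```

```bash
python3 - <<'E'
from h import *
go([.520,-.388,.062],91.8)
pic,d,W=wcloud();cv2.imwrite("pics/w6.png",pic[...,::-1])
E
```

```text
t 29.02 p [ 0.5201 -0.3872  0.1981] yaw 91.78 d_tool mm [ 1.000e-01 -8.000e-01  1.361e+02]
rot deg [ 0.01  0.01 -0.02]
```

View pics/w6.png

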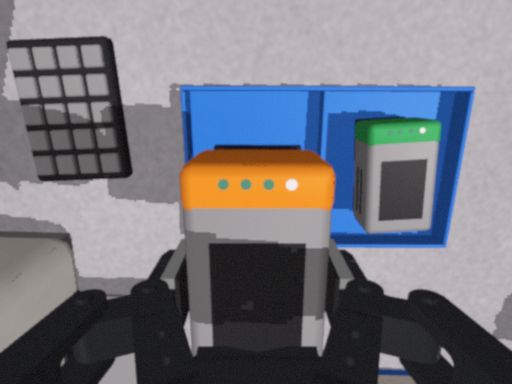

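The pack (u≈257) is centred on the free bay (u 185 to 325), so I lower it.

Request:
drive_tool --increments '[{"claw": 0.04, "dx": 0, "dy": -0.001, "dz": 0.03, "wx": 0, "wy": 0, "wz": 0}, {"claw": 0.04, "dx": 0, "dy": 0, "dz": 0.03, "wx": 0, "wy": 0, "wz": 0}, {"claw": 0.04, "dx": 0, "dy": 0, "dz": 0.03, "wx": 0, "wy": 0, "wz": 0}, {"claw": 0.04, "dx": 0, "dy": 0, "dz": 0.02, "wx": 0, "wy": 0, "wz": 0}, {"claw": 0.04, "dx": 0, "dy": 0, "dz": 0.015, "wx": 0, "wy": 0, "wz": 0}, {"claw": 0.04, "dx": 0, "dy": 0, "dz": 0.008, "wx": 0, "wy": 0, "wz": 0}, {"claw": 0.04, "dx": 0, "dy": 0, "dz": 0.004, "wx": 0, "wy": 0, "wz": 0}, {"claw": 0.04, "dx": 0, "dy": 0, "dz": 0, "wx": 0, "wy": 0, "wz": 0}]'

```text
t: 30.08
eef_pos: [0.5201, -0.3892, 0.0618]
tool_rot: [0.0, -0.016, 1.0, -0.0]
contact_force: [-1.2, -0.3, -2.8]
gripper_width: 0.647
grasp_force: 55.4
```

Request:
drive_tool --increments '[{"claw": 0.04, "dx": 0, "dy": 0, "dz": 0.002, "wx": 0, "wy": 0, "wz": 0}, {"claw": 0.04, "dx": 0, "dy": 0, "dz": 0, "wx": 0, "wy": 0, "wz": 0}]'

```text
t: 30.32
eef_pos: [0.52, -0.3891, 0.0597]
tool_rot: [0.0, -0.016, 1.0, -0.0]
contact_force: [-0.3, 0.5, -3.2]
gripper_width: 0.653
grasp_force: 55.4
```

Request:
drive_tool --increments '[{"claw": 0.04, "dx": 0, "dy": 0, "dz": 0.001, "wx": 0, "wy": 0, "wz": 0}, {"claw": 0.04, "dx": 0, "dy": 0, "dz": 0, "wx": 0, "wy": 0, "wz": 0}]'

```text
t: 30.58
eef_pos: [0.5199, -0.389, 0.0584]
tool_rot: [0.0, -0.016, 1.0, -0.0]
contact_force: [0.0, -0.5, -3.2]
gripper_width: 0.643
grasp_force: 55.4
```

Request:
drive_tool --increments '[{"claw": 0.04, "dx": 0, "dy": 0, "dz": 0.001, "wx": 0, "wy": 0, "wz": 0}, {"claw": 0.04, "dx": 0, "dy": 0, "dz": 0, "wx": 0, "wy": 0, "wz": 0}]'

```text
t: 30.82
eef_pos: [0.5198, -0.389, 0.0573]
tool_rot: [0.0, -0.016, 1.0, -0.0]
contact_force: [-0.3, 0.2, -2.3]
gripper_width: 0.647
grasp_force: 55.4
```

Request:
drive_tool --increments '[{"claw": 0.04, "dx": 0, "dy": 0, "dz": 0.0007, "wx": 0, "wy": 0, "wz": 0}, {"claw": 0.04, "dx": 0, "dy": 0, "dz": 0, "wx": 0, "wy": 0, "wz": 0}]'

```text
t: 31.08
eef_pos: [0.52, -0.3891, 0.057]
tool_rot: [0.0, -0.016, 1.0, -0.0]
contact_force: [-0.4, 0.7, -1.8]
gripper_width: 0.65
grasp_force: 55.9
```

Touching the floor. I release and retreat.

Request:
drive_tool --increments '[{"claw": 0.074, "dx": 0, "dy": 0, "dz": 0, "wx": 0, "wy": 0, "wz": 0}, {"claw": 0.074, "dx": 0, "dy": 0, "dz": 0, "wx": 0, "wy": 0, "wz": 0}, {"claw": 0.074, "dx": 0, "dy": 0, "dz": 0, "wx": 0, "wy": 0, "wz": 0}, {"claw": 0.074, "dx": 0, "dy": 0, "dz": -0.02, "wx": 0, "wy": 0, "wz": 0}, {"claw": 0.074, "dx": 0, "dy": 0, "dz": -0.04, "wx": 0, "wy": 0, "wz": 0}, {"claw": 0.074, "dx": 0, "dy": 0, "dz": -0.05, "wx": 0, "wy": 0, "wz": 0}, {"claw": 0.074, "dx": 0, "dy": 0, "dz": -0.05, "wx": 0, "wy": 0, "wz": 0}, {"claw": 0.074, "dx": 0, "dy": 0, "dz": 0, "wx": 0, "wy": 0, "wz": 0}, {"claw": 0.074, "dx": 0, "dy": 0, "dz": 0, "wx": 0, "wy": 0, "wz": 0}]'

```text
t: 32.2
eef_pos: [0.5197, -0.3888, 0.2174]
tool_rot: [0.001, -0.016, 1.0, -0.0]
contact_force: [-0.8, 0.4, -0.1]
gripper_width: 0.865
grasp_force: 0.0
```

```bash
python3 - <<'E'
from tab import *
pic,d,W=wcloud();Z=W[...,2]
m=(d>0)&(Z>.05)&(Z<.08)&(abs(W[...,0]-.517)<.08)&(abs(W[...,1]+.388)<.06)
print(m.sum(),cv2.minAreaRect((W[m][:,:2]*1000).astype(np.float32)),np.percentile(Z[m],[10,50,90]))
p,dd=read_camera("top");print("tab",tab(dd,p))
cv2.imwrite("pics/top9.png",p[...,::-1]);print(get_obs()["eef_pos"],get_obs()["t"])
E
```

```text
6593 ((517.5416259765625, -389.03570556640625), (92.6099853515625, 56.75270462036133), 1.4179311990737915) [0.06382678 0.06529871 0.06630779]
tab (54, array([0.6123, 0.0625, 0.0561]), np.float64(0.0562))
[ 0.51921127 -0.38836227  0.21574438] 32.3
```

View pics/top9.png

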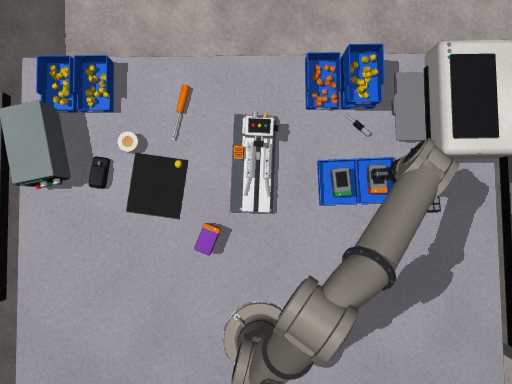

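The pack stands upright at (377,180) in the free bay, the dock at (255,165) is empty with its catch up, and nothing else has moved.

```bash
python3 -c "
from station import *
print(hand_in())"
```

```text
the job is handed in; nothing more can be done
None
```

I ran the whole job and handed it in at about 32 s; no verdict came back. The pack latched on the dock and stayed let go for over two seconds. It sprang back when I pressed the tab, and it now stands upright and released in the free bay, with everything else left where it was.

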